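# Stand the toppled utensil pots and fill them from the pegs

### The arm

A 7-joint arm with a two-finger parallel gripper is mounted at the origin on the work surface. World frame = base frame: x ahead of the robot, y to its left, z up, the work surface at z = 0. Lengths are in m, angles in rad, forces in N, time in s.
With the tool pointing down it reaches from about 0.425 to 0.925 m from the base axis. Payload 6.8 kg.
Tool frame: the origin (TCP) lies at the very end of the fingers, on their centre line; the grasp point (between the pads) lies 19 mm behind it; z points along the fingers, y is the line along which they close (so a half turn about z gives the same grasp; the last joint's range is limited). The gripper opens to 85 mm and grips with 20 to 120 N. Pads are 22 mm wide; open, the fingers measure 114 mm over their backs; the gripper's body (76 mm by 85 mm) begins 54 mm behind the grasp point. The pads swing forward as they close: fully open they stand 13 mm farther back than shut.
Start: joints at [1.025, 0.477, 0.022, 1.555, -0.011, 1.109, -0.083], TCP at [0.286, -0.611, 0.195] pointing down, gripper open.
Joint ranges: [-2.96, 2.96], [-0.34, 2.1], [-1.41, 1.46], [0.24, 2.44], [-1.37, 4.51], [0.17, 1.92], [-2.96, 2.96]. Speed limits (rad/s): [2.39, 2.39, 3.14, 3.14, 3.14, 3.14, 3.14].

### API

Orientations are given as a rotation vector (axis times angle).
In Python, from bench import r gives the robot as it stands. The module is installed in compiled form; this text tells all that it offers.
- The arm moves only by the tool servo_tool, never from a script. Its argument "commands" is a list of rows, each a list of 7 numbers: the turn, a rotation vector about the world's x, y, z in degrees, then the shift along the world's x, y, z in mm, then the closure, from 0 (fully open) to 1 (shut). A call has 1 to 5 rows; each row is the pose to reach, as a shift and turn from the pose commanded when the call began; what a row does not reach only later rows make up. A row lasts 1/12 s, in which the tool goes at most 41.7 mm and 7.16 degrees, less where a joint would pass 70% of its speed; a pose out of reach is approached as far as the arm can. A call with a gripper value outside its range is refused whole. The fingers move at their own pace and stop on an object; "force" is the grip in N (left out, the last holds). Time passes only in rows, so rows that repeat a pose let the fingers close. It gives the time, the measured TCP pose, the force, the opening and the grip force at its end, in the units of the state.
- r.get_obs(): the state, without advancing time (a new reading comes with each control period).
- r.grab_frame(name): name is "side" or "top" or "wrist"; returns (picture, depth): 400x640x3 uint8, blue, green, red; 400x640 float32, m along the optical axis (not along the pixel's ray), 0 where there is no reading.
- r.camera_info(name): a dict with "vertical_fov" (degrees; the focal length in pixels is half the picture's height over the tangent of half this angle, whatever the lens; pixels are square), "cx", "cy" (the principal point, pixels), "cam_to_world" (4x4, takes a point from camera to world coordinates); the wrist camera has in their place "T_tool_cam" (4x4, takes a point from camera to tool coordinates, whose origin is the TCP and whose axes are the flange's). Camera axes: x right, y up, looking along -z (the intrinsics and any distortion apply to the point x, -y, -z); pixel columns grow to the right and rows downward; lengths in m; the calibration is good to about 2 mm. A picture is of the moment at which its call begins: read the wrist's pose just before it. camera_info takes no time and is no camera call.
- r.hand_in(): hands the job in; it is judged then, once.
The state is a dict: "clock": time; "joints": joint angles; "qvel": joint speeds; "tau": joint torques, N m; "tcp_pos": TCP position; "orientation": TCP orientation; "contact_force": force on the tool from outside, world axes, zero at the start; "moment": the same for the moment, N m; "grip_width": finger opening in m; "gripper_force": force on a finger pad.
Only numpy, scipy, OpenCV 4.12 (cv2) and the standard library are available. Lean on these libraries where they do the work, as an engineer would, in place of code of your own. Each camera call takes 0.05 s, during which the arm holds its last target. There are 200 camera calls.

### The job

The wind has knocked over the three square stoneware utensil pots on the balcony table: stand each one upright on the table again, mouth up. Then lift every bamboo utensil hanging on the rail (two or three of them) up and off its peg and stand it in a pot, head up and working end down on the pot's floor, no more than one to a pot. Leave the glass jar, spoon rest, saucer and round lid where they are.

Things in the scene. Friction and masses are not known exactly. Their poses are not given: they have to be found in the camera images.
- pot0: square open pot of dark brown stoneware, one of three alike, 64 x 64 mm outside, 112 mm tall, walls and floor 5 mm, about 0.3 kg; starts toppled, lying on a flat side on the table, its axis 32 mm up. Origin: centre of its underside; z points from underside to open mouth (level while toppled), x and y square to its flat sides.
- pot1: square open pot of dark brown stoneware, one of three alike, 64 x 64 mm outside, 112 mm tall, walls and floor 5 mm, about 0.3 kg; starts toppled, lying on a flat side on the table, its axis 32 mm up. Origin: centre of its underside; z points from underside to open mouth (level while toppled), x and y square to its flat sides.
- pot2: square open pot of dark brown stoneware, one of three alike, 64 x 64 mm outside, 112 mm tall, walls and floor 5 mm, about 0.3 kg; starts toppled, lying on a flat side on the table, its axis 32 mm up. Origin: centre of its underside; z points from underside to open mouth (level while toppled), x and y square to its flat sides.
- spoon: bamboo utensil, 40 g, ending below in a round flat spoon bowl 38 mm across and 10 mm thick. Head: flat frame 30 mm wide, 8 thick, 50 tall, round a slot 14 wide, 34 tall; below it a 12 x 8 mm handle. Starts hung by the slot on a peg (may be absent). Origin: middle of its lower tip; z up to the head, y its width, x its thickness.
- spoon_slot (a point): middle of the upper edge of the slot of the spoon, 160 mm above its tip along its z and 8 mm under the top of its head; rests on the top of the peg while it hangs
- turner: bamboo utensil, 40 g, ending below in a rectangular blade 36 mm wide, 50 mm long, 6 mm thick. Head: flat frame 30 mm wide, 8 thick, 50 tall, round a slot 14 wide, 34 tall; below it a 12 x 8 mm handle. Starts hung by the slot on a peg (may be absent). Origin: middle of its lower tip; z up to the head, y its width, x its thickness.
- turner_slot (a point): middle of the upper edge of the slot of the turner, 170 mm above its tip along its z and 8 mm under the top of its head; rests on the top of the peg while it hangs
- stirrer: bamboo utensil, 40 g, ending below in a small round knob 18 mm across and 24 mm long. Head: flat frame 30 mm wide, 8 thick, 50 tall, round a slot 14 wide, 34 tall; below it a 12 x 8 mm handle. Starts hung by the slot on a peg (may be absent). Origin: middle of its lower tip; z up to the head, y its width, x its thickness.
- stirrer_slot (a point): middle of the upper edge of the slot of the stirrer, 150 mm above its tip along its z and 8 mm under the top of its head; rests on the top of the peg while it hangs
- rail: fixed steel rail: 14 mm bar along its y on posts at y +-165 mm, bar axis 216.5 mm up; 7 mm round pegs at y -100, 0, +100 mm stick out 70 mm along its -x (to the robot), level, the ends turned up 12 mm above the peg's top. Utensils hang 45 mm from the bar; raise one 13 to 26 mm, then draw it 35 mm or more along -x. Origin: on the table under the bar's middle.
- peg0 (a point): top of the peg at y = -100 mm of the rail, 45 mm in front of the bar, 220 mm above the table: where a utensil's slot point is when it hangs there
- peg1 (a point): top of the peg at y = 0 mm of the rail, 45 mm in front of the bar, 220 mm above the table: where a utensil's slot point is when it hangs there
- peg2 (a point): top of the peg at y = 100 mm of the rail, 45 mm in front of the bar, 220 mm above the table: where a utensil's slot point is when it hangs there
- glass_jar: pale glass jar with steel cap, 80 mm across, 130 mm tall; bystander, origin at the centre of its underside
- spoon_rest: white plastic spoon rest, 150 x 70 x 12 mm; bystander, origin at the centre of its underside
- saucer: white saucer, 110 mm across, 20 mm tall; bystander, origin at the centre of its underside
- pot_lid: dark round lid with a knob, 100 mm across, 28 mm tall; bystander, origin at the centre of its underside
Not all that is in view belongs to the job. Leave any purple look-alike of the spoon alone.

How it is judged:
At the end, for the whole second after the job is handed in: All three pots stand upright on the table (within 0.1 rad), mouth up, at rest; every utensil present stands in a pot of its own, tip inside the walls and under 40 mm above the pot's underside, head up, leaning under 0.8 rad, at rest (angle between each of pot0, pot1, pot2's own z axis and vertical below 0.1 rad and height (world z) of pot0 between -0.01 and 0.012 m and linear speed of each of pot0, pot1, pot2, spoon, turner, stirrer below 0.03 m/s and height (world z) of pot1 between -0.01 and 0.012 m and height (world z) of pot2 between -0.01 and 0.012 m and angle between each of spoon, turner, stirrer's own z axis and vertical below 0.8 rad and ((x of spoon in the frame of pot0 between -0.03 and 0.03 m and y of spoon in the frame of pot0 between -0.03 and 0.03 m and z of spoon in the frame of pot0 between -0.003 and 0.04 m and x of turner in the frame of pot1 between -0.03 and 0.03 m and y of turner in the frame of pot1 between -0.03 and 0.03 m and z of turner in the frame of pot1 between -0.003 and 0.04 m and x of stirrer in the frame of pot2 between -0.03 and 0.03 m and y of stirrer in the frame of pot2 between -0.03 and 0.03 m and z of stirrer in the frame of pot2 between -0.003 and 0.04 m) or (x of spoon in the frame of pot0 between -0.03 and 0.03 m and y of spoon in the frame of pot0 between -0.03 and 0.03 m and z of spoon in the frame of pot0 between -0.003 and 0.04 m and x of turner in the frame of pot2 between -0.03 and 0.03 m and y of turner in the frame of pot2 between -0.03 and 0.03 m and z of turner in the frame of pot2 between -0.003 and 0.04 m and x of stirrer in the frame of pot1 between -0.03 and 0.03 m and y of stirrer in the frame of pot1 between -0.03 and 0.03 m and z of stirrer in the frame of pot1 between -0.003 and 0.04 m) or (x of spoon in the frame of pot1 between -0.03 and 0.03 m and y of spoon in the frame of pot1 between -0.03 and 0.03 m and z of spoon in the frame of pot1 between -0.003 and 0.04 m and x of turner in the frame of pot0 between -0.03 and 0.03 m and y of turner in the frame of pot0 between -0.03 and 0.03 m and z of turner in the frame of pot0 between -0.003 and 0.04 m and x of stirrer in the frame of pot2 between -0.03 and 0.03 m and y of stirrer in the frame of pot2 between -0.03 and 0.03 m and z of stirrer in the frame of pot2 between -0.003 and 0.04 m) or (x of spoon in the frame of pot1 between -0.03 and 0.03 m and y of spoon in the frame of pot1 between -0.03 and 0.03 m and z of spoon in the frame of pot1 between -0.003 and 0.04 m and x of turner in the frame of pot2 between -0.03 and 0.03 m and y of turner in the frame of pot2 between -0.03 and 0.03 m and z of turner in the frame of pot2 between -0.003 and 0.04 m and x of stirrer in the frame of pot0 between -0.03 and 0.03 m and y of stirrer in the frame of pot0 between -0.03 and 0.03 m and z of stirrer in the frame of pot0 between -0.003 and 0.04 m) or (x of spoon in the frame of pot2 between -0.03 and 0.03 m and y of spoon in the frame of pot2 between -0.03 and 0.03 m and z of spoon in the frame of pot2 between -0.003 and 0.04 m and x of turner in the frame of pot0 between -0.03 and 0.03 m and y of turner in the frame of pot0 between -0.03 and 0.03 m and z of turner in the frame of pot0 between -0.003 and 0.04 m and x of stirrer in the frame of pot1 between -0.03 and 0.03 m and y of stirrer in the frame of pot1 between -0.03 and 0.03 m and z of stirrer in the frame of pot1 between -0.003 and 0.04 m) or (x of spoon in the frame of pot2 between -0.03 and 0.03 m and y of spoon in the frame of pot2 between -0.03 and 0.03 m and z of spoon in the frame of pot2 between -0.003 and 0.04 m and x of turner in the frame of pot1 between -0.03 and 0.03 m and y of turner in the frame of pot1 between -0.03 and 0.03 m and z of turner in the frame of pot1 between -0.003 and 0.04 m and x of stirrer in the frame of pot0 between -0.03 and 0.03 m and y of stirrer in the frame of pot0 between -0.03 and 0.03 m and z of stirrer in the frame of pot0 between -0.003 and 0.04 m))); the robot touches nothing.
It fails at once if a bystander (glass jar, spoon rest, saucer or round lid) is shifted by more than 40 mm (distance of any of glass_jar, spoon_rest, saucer, pot_lid from where it was at the start of the episode above 0.04 m).
Of spoon, turner, stirrer only 2 to 3 are there at a start; the rules pass over those that are not, and their reading is None.
At some moment in a run one of pot0, pot1, pot2 may be knocked a few centimetres aside while the robot is not near it.
It also fails if it takes over 210 s, if anything falls off the work surface, if the arm or the gripper's body presses on something with over 40 N, if the wrist force passes 120 N, or if a joint passes its speed limit or range.

## Working session

There is one attempt and no reset: what is moved stays moved. The work goes in short steps, Python scripts to look and compute and a tool call to move; the robot and the scene stay as the last step left them, time stands still between calls to the robot, and variables do not carry over. Pictures are saved under pics/ and viewed, at most 14 in all, crops included, and the job is handed in when it is done.

Besides the shell and the picture viewer there is one more tool, called after "Request:" as a command line: name --pt "numbers of a row" for each row, then --argument value for the rest. servo_tool: Moves the arm, as the interface text tells. Its arguments: {"type":"object","properties":{"commands":{"type":"array"},"force":{"type":"number"}},"required":["commands"]}

```bash
mkdir -p pics; python3 - <<'E'
from bench import r
import cv2,numpy as np
np.set_printoptions(precision=4,suppress=True)
for n in("side","top"):
    im,d=r.grab_frame(n); cv2.imwrite(f"pics/{n}0.png",im); np.savez(f"{n}0.npz",im=im,d=d)
for n in("side","top","wrist"): print(n,r.camera_info(n))
print(r.get_obs())
E
```

```text
side {'vertical_fov': 44.796980226931325, 'cx': 324.18811203385616, 'cy': 197.97361794483186, 'cam_to_world': array([[ 0.9984,  0.0213, -0.0514,  0.5397],
       [-0.0533,  0.6339, -0.7716, -1.0827],
       [ 0.0162,  0.7731,  0.6341,  1.0267],
       [ 0.    ,  0.    ,  0.    ,  1.    ]])}
top {'vertical_fov': 44.69228594050772, 'cx': 321.6352547036947, 'cy': 200.89436565405734, 'cam_to_world': array([[ 0.0286,  0.9838, -0.1772,  0.3876],
       [-0.9995,  0.0304,  0.0073, -0.0284],
       [ 0.0126,  0.1769,  0.9841,  1.3032],
       [ 0.    ,  0.    ,  0.    ,  1.    ]])}
wrist {'vertical_fov': 65.47144540792075, 'cx': 321.3181442009567, 'cy': 198.28330881418998, 'T_tool_cam': array([[-0.0011,  0.9455,  0.3257,  0.0836],
       [ 1.    ,  0.0008,  0.0009, -0.0001],
       [ 0.0006,  0.3257, -0.9455, -0.1788],
       [ 0.    ,  0.    ,  0.    ,  1.    ]])}
{'clock': 0.1, 'joints': array([ 1.0249,  0.4777,  0.0224,  1.5563, -0.0115,  1.1093, -0.0831]), 'qvel': array([ 0.002 , -0.0027,  0.0018, -0.0017, -0.0007, -0.0003,  0.0014]), 'tau': array([  0.005 , -59.7766,   1.6138, -28.1959,   0.0128,   0.0049,
        -0.    ]), 'tcp_pos': array([ 0.2859, -0.6108,  0.1942]), 'orientation': array([-3.0651, -0.6818,  0.0007]), 'contact_force': array([-0.0458, -0.4343, -0.1518]), 'moment': array([ 0.001 ,  0.0126, -0.0136]), 'gripper_force': 0.0, 'grip_width': 0.08540313317116989}
```

View pics/side0.png

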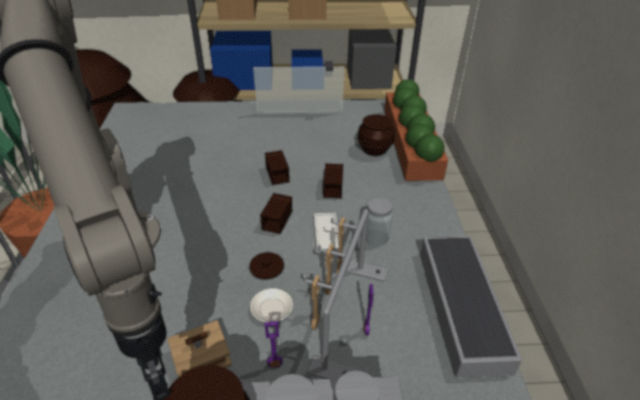

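View pics/top0.png

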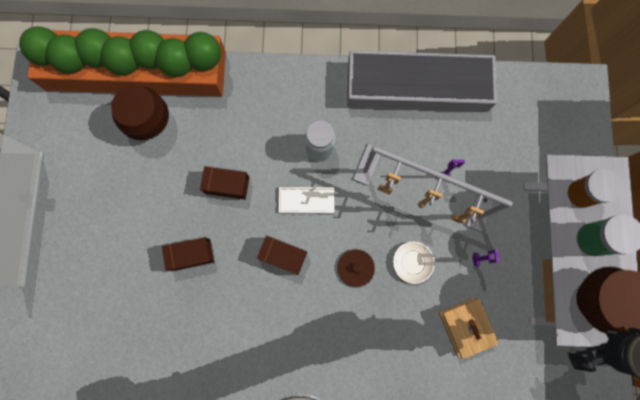

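Three pots lie at top-view (225,183), (188,254) and (283,255). Three utensils hang at about (390,182), (432,196) and (474,214). The purple look-alikes are at (485,257) and (455,165). Next I'll locate the pots and the rail and take close crops to find the mouths.

```bash
cat > h.py <<'E'
import numpy as np,cv2
from scipy.spatial.transform import Rotation as R
from bench import r
np.set_printoptions(precision=4,suppress=True)
def K(n):
    c=r.camera_info(n); return 200/np.tan(np.radians(c['vertical_fov']/2)),c['cx'],c['cy']
def pose(n):
    c=r.camera_info(n)
    if n!='wrist': return c['cam_to_world']
    o=r.get_obs(); T=np.eye(4); T[:3,:3]=R.from_rotvec(o['orientation']).as_matrix(); T[:3,3]=o['tcp_pos']
    return T@c['T_tool_cam']
def rays(n,uv,T=None):
    f,cx,cy=K(n); uv=np.atleast_2d(uv).astype(float); T=pose(n) if T is None else T
    d=np.c_[(uv[:,0]-cx)/f,-(uv[:,1]-cy)/f,-np.ones(len(uv))]
    return T[:3,3],d@T[:3,:3].T
def onplane(n,uv,z,T=None):
    o,d=rays(n,uv,T); return o+d*((z-o[2])/d[:,2])[:,None]
def deproj(n,uv,dep,T=None):
    o,d=rays(n,uv,T); return o+d*np.asarray(dep)[:,None]
def cloud(n,d,T=None):
    v,u=np.mgrid[:400,:640]; P=deproj(n,np.c_[u.ravel(),v.ravel()],d.ravel(),T).reshape(400,640,3); P[d==0]=np.nan; return P
def proj(n,p,T=None):
    f,cx,cy=K(n); T=pose(n) if T is None else T
    q=(np.atleast_2d(p)-T[:3,3])@T[:3,:3]; return np.c_[cx-f*q[:,0]/q[:,2],cy+f*q[:,1]/q[:,2]]
def tri(n1,uv1,n2,uv2):
    a,d=rays(n1,uv1);b,e=rays(n2,uv2);d=d[0];e=e[0]
    s=np.linalg.lstsq(np.c_[d,-e],b-a,rcond=None)[0]; p,q=a+s[0]*d,b+s[1]*e
    return (p+q)/2,np.linalg.norm(p-q)
E
python3 - <<'E'
from h import *
t=np.load('top0.npz');s=np.load('side0.npz')
for n,z in(('top',t),('side',s)):
    im=z['im'];P=cloud(n,z['d'])
    b,g,rr=[im[...,i].astype(int) for i in range(3)]
    m=((P[...,2]>.045)&(P[...,2]<.08)&(im.max(2)<110)&(P[...,0]>.3)&(P[...,0]<.9)&(P[...,1]>-.1)&(P[...,1]<.5)).astype(np.uint8)
    k,l,st,c=cv2.connectedComponentsWithStats(m)
    for i in range(1,k):
        if st[i,4]>150:
            q=P[l==i]; rect=cv2.minAreaRect(q[:,:2].astype(np.float32)*1000)
            print(n,st[i],np.median(q,0),rect)
    print(n,'table z',np.nanmedian(P[150:250,:,2]))
P=cloud('top',t['d'])
m=(P[...,2]>.19)&(P[...,2]<.26)&(P[...,1]<.1)&(P[...,1]>-.45)
print('rail pts',P[m][::15])
A=cv2.resize(t['im'][150:290,150:320],None,fx=3.5,fy=3.5,interpolation=cv2.INTER_CUBIC)
B=cv2.resize(s['im'][140:240,250:360],(530,490),interpolation=cv2.INTER_CUBIC)
cv2.imwrite('pics/c1.png',np.clip(1.8*np.vstack([cv2.resize(np.hstack([A,B[:490]]),(800,350))]),0,255).astype(np.uint8))
C=cv2.resize(s['im'][200:350,240:400],None,fx=3.6,fy=3.6,interpolation=cv2.INTER_CUBIC)
cv2.imwrite('pics/c2.png',C)
E
```

```text
top [123  97  46  43 276] [0.7858 0.4001 0.0663] ((805.1235961914062, 419.2127990722656), (60.782691955566406, 136.67654418945312), 47.789302825927734)
top [ 200  166   47   31 1079] [0.6556 0.221  0.0649] ((657.2891845703125, 221.46475219726562), (112.84974670410156, 63.904056549072266), 83.74909210205078)
top [ 161  237   50   34 1166] [0.4653 0.3037 0.065 ] ((466.7269592285156, 304.18756103515625), (64.72547149658203, 112.87162017822266), 13.474456787109375)
top [ 257  236   50   38 1098] [0.47   0.0612 0.0649] ((470.65985107421875, 61.19137954711914), (112.2392807006836, 63.2059326171875), 70.67340850830078)
top table z 0.0025677576616770503
side [358 132  37  18 288] [0.8175 0.3918 0.0648] ((823.4122314453125, 408.5110168457031), (63.841880798339844, 135.07508850097656), 80.27978515625)
side [265 149  25  26 407] [0.4635 0.2965 0.065 ] ((464.5671691894531, 303.50335693359375), (64.50714111328125, 120.2060546875), 13.753549575805664)
side [323 163  21  25 415] [0.6554 0.2167 0.0648] ((656.453369140625, 223.92434692382812), (127.54806518554688, 63.74333953857422), 83.2578811645507
[... 2164 characters left out ...]
 0.6119 -0.4115  0.2232]
 [ 0.6043 -0.2954  0.2318]
 [ 0.6097 -0.4158  0.2237]
 [ 0.6031 -0.2967  0.2265]
 [ 0.6072 -0.4155  0.2243]
 [ 0.6025 -0.301   0.2182]
 [ 0.6048 -0.4218  0.2257]
 [ 0.6013 -0.3025  0.2124]
 [ 0.6032 -0.4314  0.2239]
 [ 0.6004 -0.3919  0.2196]
 [ 0.6007 -0.4396  0.2263]
 [ 0.5985 -0.4291  0.2236]
 [ 0.5949 -0.3924  0.2244]
 [ 0.5931 -0.3888  0.2215]
 [ 0.586  -0.2822  0.2295]
 [ 0.5886 -0.3911  0.221 ]
 [ 0.5842 -0.3913  0.2198]
 [ 0.5776 -0.3789  0.2295]
 [ 0.5755 -0.3856  0.2295]
 [ 0.5737 -0.3907  0.2277]
 [ 0.5708 -0.3873  0.2309]
 [ 0.5688 -0.3898  0.2299]
 [ 0.5666 -0.3941  0.2304]
 [ 0.5636 -0.3846  0.2179]
 [ 0.5587 -0.3816  0.2197]
 [ 0.547  -0.3715  0.2362]]
```

View pics/c1.png

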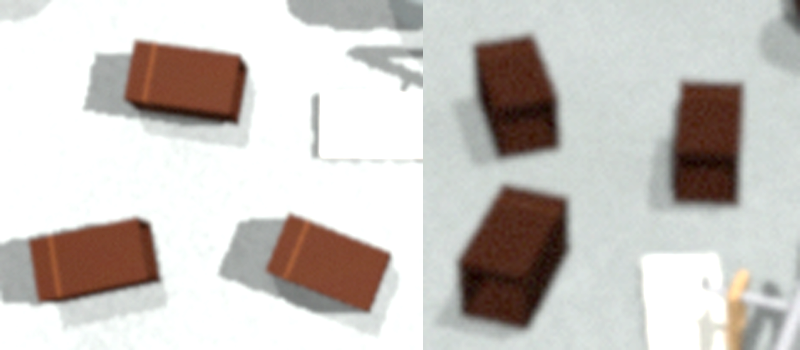

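View pics/c2.png

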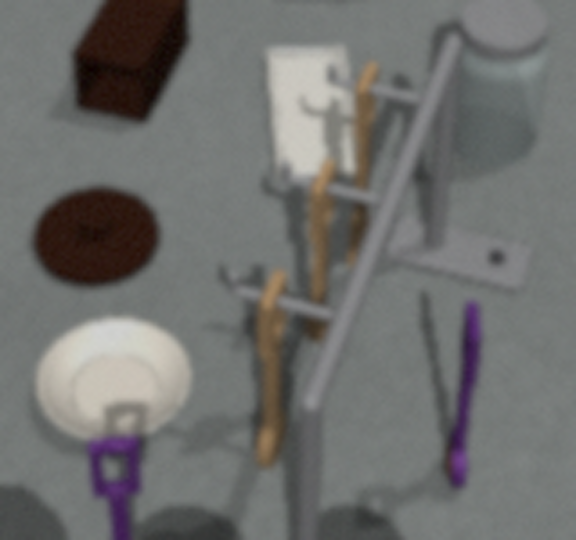

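Each pot shows a light band near its +y end. The crops don't tell me which end is the mouth, so I'll check the depth on the -y end faces.

```bash
python3 - <<'E'
from h import *
s=np.load('side0.npz');P=cloud('side',s['d'])
t=np.load('top0.npz');Pt=cloud('top',t['d'])
for nm,c,a in(('A',(.6573,.2215),83.5),('B',(.4667,.304),103.5),('C',(.4707,.0612),70.5)):
    u=np.array([np.cos(np.radians(a)),np.sin(np.radians(a))]);v=np.array([-u[1],u[0]])
    x=(P[...,:2]-c)@u; y=(P[...,:2]-c)@v
    m=(abs(y)<.02)&(x<.06)&(x>-.075)&(P[...,2]<.08)
    o=np.argsort(P[...,2][m]); print(nm,np.c_[x[m],P[...,2][m]][o][::max(1,m.sum()//30)].round(3).tolist())
# rail: fit bar line from top view
P=Pt
m=(P[...,2]>.212)&(P[...,2]<.235)&(P[...,1]<-.08)&(P[...,1]>-.48)&(P[...,0]>.5)
q=P[m][:,:2]
v0=np.array([-.37,-.93]);
best=None
rng=np.random.default_rng(0)
for _ in range(500):
    a,b=q[rng.choice(len(q),2,False)]; d=(b-a)/np.linalg.norm(b-a); n=np.array([-d[1],d[0]]); k=abs((q-a)@n)<.006
    if best is None or k.sum()>best.sum(): best=k
vx,vy,x0,y0=cv2.fitLine(q[best].astype(np.float32),cv2.DIST_L2,0,.01,.01).ravel()
d=np.array([vx,vy])*np.sign(vy); n=np.array([d[1],-d[0]]) # n: rail x when d is rail y
tt=(q[best]-[x0,y0])@d; mid=np.array([x0,y0])+d*(tt.min()+tt.max())/2
print('rail dir',d,'x-axis',n,'len',np.ptp(tt),'mid',mid, 'yaw deg',np.degrees(np.arctan2(n[1],n[0])))
# pegs/heads: points in rail frame
m=(P[...,2]>.17)&(P[...,2]<.26)&(abs(P[...,0]-.6)<.2)&(P[...,1]<-.08)&(P[...,1]>-.48)
q=P[m]; X=(q[:,:2]-mid)@n; Y=(q[:,:2]-mid)@d
for y in(-.1,0,.1):
    k=(abs(Y-y)<.03)&(X<-.01)&(X>-.09); o=np.argsort(X[k]); print(y,np.c_[X[k],Y[k],q[k,2]][o].round(3).tolist()[::3])
E
```

```text
A [[-0.061, -0.006], [-0.061, -0.001], [-0.067, 0.001], [-0.074, 0.002], [-0.018, 0.003], [0.016, 0.004], [-0.042, 0.005], [-0.031, 0.005], [-0.046, 0.005], [0.001, 0.006], [-0.043, 0.006], [0.01, 0.007], [-0.034, 0.008], [-0.034, 0.009], [-0.06, 0.011], [-0.055, 0.061], [0.03, 0.062], [-0.013, 0.063], [0.049, 0.063], [0.046, 0.063], [0.021, 0.064], [-0.046, 0.064], [0.049, 0.064], [-0.032, 0.065], [-0.037, 0.065], [0.031, 0.066], [-0.011, 0.066], [0.024, 0.066], [0.022, 0.067], [0.043, 0.067], [-0.052, 0.068]]
B [[-0.055, -0.004], [-0.074, -0.0], [-0.067, 0.002], [-0.059, 0.002], [0.019, 0.003], [-0.043, 0.004], [-0.061, 0.004], [-0.037, 0.005], [-0.025, 0.006], [0.013, 0.006], [0.006, 0.007], [-0.014, 0.007], [0.014, 0.008], [0.011, 0.009], [-0.052, 0.059], [-0.028, 0.061], [0.006, 0.063], [0.032, 0.063], [0.006, 0.064], [0.018, 0.064], [-0.043, 0.065], [-0.055, 0.065], [0.018, 0.065], [0.01, 0.066], [0.016, 0.066], [0.056, 0.066], [0.003, 0.067], [-0.05, 0.067], [-0.039, 0.068], [-0.03, 0.069], [-0.01, 0.07]]
C [[-0.056, -0.003], [-0.067, -0.001], [-0.07, 0.0], [-0.065, 0.002], [-
[... 4285 characters left out ...]
.109, 0.22], [-0.046, 0.108, 0.23], [-0.046, 0.112, 0.223], [-0.045, 0.089, 0.229], [-0.045, 0.096, 0.227], [-0.044, 0.094, 0.228], [-0.044, 0.111, 0.227], [-0.043, 0.104, 0.228], [-0.043, 0.102, 0.229], [-0.042, 0.115, 0.216], [-0.042, 0.114, 0.226], [-0.042, 0.107, 0.227], [-0.042, 0.098, 0.231], [-0.041, 0.105, 0.228], [-0.041, 0.103, 0.23], [-0.04, 0.113, 0.231], [-0.04, 0.094, 0.23], [-0.039, 0.089, 0.227], [-0.036, 0.101, 0.222], [-0.034, 0.097, 0.222], [-0.032, 0.098, 0.222], [-0.029, 0.102, 0.225], [-0.027, 0.096, 0.218], [-0.025, 0.099, 0.225], [-0.023, 0.101, 0.222], [-0.02, 0.102, 0.219], [-0.018, 0.103, 0.22], [-0.015, 0.102, 0.221], [-0.014, 0.098, 0.222], [-0.01, 0.103, 0.219]]
```

All the checks agree. The pot tops are at 64–65 mm in both views and measure 113×64 mm. The rail sizes match too: pegs at 220 mm, heads at x −45 mm, rail yaw −21.2°. On all three pots the inner lower wall shows through the −y end, so the mouths face −y.

Each pot will be gripped with the tool tilted 45° over the mouth side, then turned 90°. I'm starting with the pot at (0.471, 0.061), which I'll call C.

Request:
servo_tool --pt "0 0 0 0 0 160 0" --pt "0 0 0 0 0 160 0" --pt "0 0 0 0 0 160 0" --pt "0 0 0 0 0 160 0" --pt "0 0 0 0 0 160 0" --force 40

```text
clock: 0.52
tcp_pos: [0.2875, -0.6141, 0.364]
orientation: [3.055, 0.679, 0.006]
contact_force: [0.4, -1.3, 1.2]
grip_width: 0.0856
gripper_force: 0.0
```

Request:
servo_tool --pt "0 0 25 50 190 0 0" --pt "0 0 25 50 190 0 0" --pt "0 0 25 50 190 0 0" --pt "0 0 25 50 190 0 0" --pt "0 0 25 50 190 0 0"

```text
clock: 0.93
tcp_pos: [0.3372, -0.4174, 0.3546]
orientation: [-2.841, -1.338, -0.001]
contact_force: [-0.1, -0.5, -0.3]
grip_width: 0.0857
gripper_force: 0.0
```

Request:
servo_tool --pt "0 0 20.5 50 190 0 0" --pt "0 0 20.5 50 190 0 0" --pt "0 0 20.5 50 190 0 0" --pt "0 0 20.5 50 190 0 0" --pt "0 0 20.5 50 190 0 0"

```text
clock: 1.35
tcp_pos: [0.3866, -0.2274, 0.3548]
orientation: [-2.561, -1.819, -0.0]
contact_force: [0.8, -0.3, 0.9]
grip_width: 0.0855
gripper_force: 0.0
```

Request:
servo_tool --pt "21.2 -7.5 0 50 190 0 0" --pt "21.2 -7.5 0 50 190 0 0" --pt "21.2 -7.5 0 50 190 0 0" --pt "21.2 -7.5 0 50 190 0 0" --pt "21.2 -7.5 0 50 190 0 0"

```text
clock: 1.77
tcp_pos: [0.4356, -0.0401, 0.3538]
orientation: [-2.35, -1.657, -0.467]
contact_force: [0.9, 0.3, 0.2]
grip_width: 0.0856
gripper_force: 0.0
```

Request:
servo_tool --pt "21.2 -7.5 0 0 0 0 0" --pt "21.2 -7.5 0 0 0 0 0" --pt "21.2 -7.5 0 0 0 0 0" --pt "21.2 -7.5 0 0 0 0 0" --pt "21.2 -7.5 0 0 0 0 0"

```text
clock: 2.18
tcp_pos: [0.4352, -0.0426, 0.3532]
orientation: [-2.088, -1.468, -0.861]
contact_force: [0.6, 0.6, 0.6]
grip_width: 0.0854
gripper_force: 0.0
```

```bash
cat >> h.py <<'E'
def Rtool(yaw,u=None,tilt=0):
    """tool down, tool y at yaw deg; then turned tilt deg about u x z"""
    y=np.array([np.cos(np.radians(yaw)),np.sin(np.radians(yaw)),0]); z=np.array([0,0,-1.]); M=np.c_[np.cross(y,z),y,z]
    if u is not None:
        M=R.from_rotvec(np.radians(tilt)*np.cross(u,[0,0,1])).as_matrix()@M
    return M
def go(p,M):
    o=r.get_obs(); C=R.from_rotvec(o['orientation'])
    print('turn',np.degrees((R.from_matrix(M)*C.inv()).as_rotvec()).round(1),'shift',((p-o['tcp_pos'])*1000).round(1))
def ang(a): return np.array([np.cos(np.radians(a)),np.sin(np.radians(a)),0])
def pot(c,a,back=0.015,h=.029):
    "centre, mouth angle, grasp pose tilted -45"
    u=ang(a); M=Rtool(a+90,u,-45); p=np.r_[c,.032]+h*u+back*M[:,2]; return p,M,u
E
python3 - <<'E'
from h import *
p,M,u=pot((.4707,.0612),250.5); go(p-.12*M[:,2],M); go(p,M); print(p,M[:,2],u); o=r.get_obs(); print(o['joints'],o['tcp_pos'],o['clock'])
E
```

```text
turn [-0.1 -0.2  0.2] shift [   1.1    6.5 -246.9]
turn [-0.1 -0.2  0.2] shift [  29.4   86.5 -331.8]
[0.4646 0.0439 0.0214] [ 0.236   0.6665 -0.7071] [-0.3338 -0.9426  0.    ]
[ 0.788   0.0652 -0.2529  1.985  -0.7714  1.3621  0.4633] [ 0.4352 -0.0426  0.3532] 2.1833
```

Request:
servo_tool --pt "0 0 0 1 6 -180 0" --pt "0 0 0 1 6 -180 0" --pt "0 0 0 1 6 -180 0" --pt "0 0 0 1 6 -180 0" --pt "0 0 0 1 6 -180 0"

```text
clock: 2.6
tcp_pos: [0.4352, -0.0331, 0.1713]
orientation: [-2.082, -1.476, -0.857]
contact_force: [-1.5, 0.5, 0.3]
grip_width: 0.0853
gripper_force: 0.0
```

Request:
servo_tool --pt "0 0 0 0 0 -35 0" --pt "0 0 0 0 0 -67 0" --pt "0 0 0 10 27 -95 0" --pt "0 0 0 20 54 -124 0" --pt "0 0 0 28 80 -152 0"

```text
clock: 3.02
tcp_pos: [0.4671, 0.0461, 0.0227]
orientation: [-2.085, -1.48, -0.864]
contact_force: [1.6, 0.0, 0.1]
grip_width: 0.0853
gripper_force: 0.0
```

Request:
servo_tool --pt "0 0 0 0 0 0 0" --pt "0 0 0 0 0 0 0.5" --pt "0 0 0 0 0 0 0.5" --pt "0 0 0 0 0 0 0.5" --pt "0 0 0 0 0 0 0.5"

```text
clock: 3.43
tcp_pos: [0.4661, 0.0436, 0.0241]
orientation: [-2.087, -1.478, -0.866]
contact_force: [0.7, 1.2, 0.6]
grip_width: 0.0628
gripper_force: 44.0
```

Request:
servo_tool --pt "0 0 0 0 0 0 0.5" --pt "0 0 0 0 0 0 0.5" --pt "0 0 0 0 0 0 0.5" --pt "0 0 0 0 0 0 0.5" --pt "0 0 0 0 0 0 0.5"

```text
clock: 3.85
tcp_pos: [0.4661, 0.0437, 0.0241]
orientation: [-2.086, -1.476, -0.866]
contact_force: [-1.8, -2.7, 7.8]
grip_width: 0.0626
gripper_force: 44.9
```

```bash
python3 - <<'E'
from h import *
p,M,u=pot((.4707,.0612),250.5); go(p,M); go(p+[0,0,.09],M)
im,d=r.grab_frame('side'); t,_=r.grab_frame('top')
cv2.imwrite('pics/g1.png',np.hstack([cv2.resize(im[120:280,200:360],(400,400)),cv2.resize(t[180:300,230:350],(400,400))]))
E
```

```text
turn [ 0.1  0.2 -0. ] shift [-1.5  0.2 -2.8]
turn [ 0.1  0.2 -0. ] shift [-1.5  0.2 87.2]
```

View pics/g1.png

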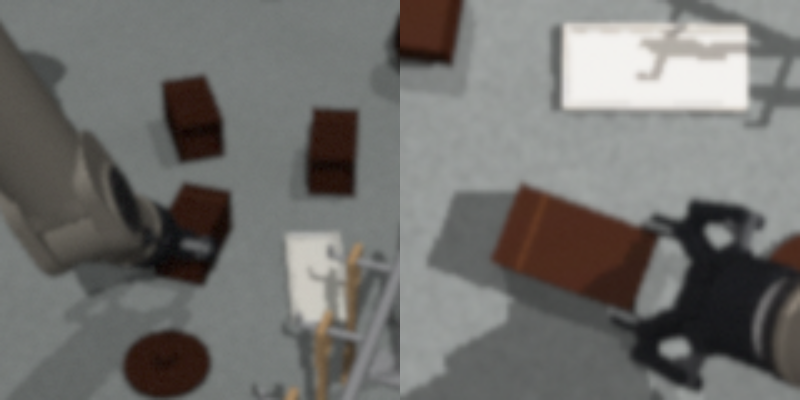

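Pot C is held: width 62.6 mm, grip 44 N. Next I lift it and turn it upright.

Request:
servo_tool --pt "0 0 0 0 0 30 0.5" --pt "0 0 0 0 0 60 0.5" --pt "0 0 0 0 0 100 0.5" --pt "0 0 0 0 0 100 0.5" --pt "0 0 0 0 0 100 0.5"

```text
clock: 4.37
tcp_pos: [0.4666, 0.0431, 0.1246]
orientation: [-2.089, -1.481, -0.867]
contact_force: [-1.1, 0.3, -4.7]
grip_width: 0.0628
gripper_force: 45.5
```

Request:
servo_tool --pt "-5.7 2 0 0 0 0 0.5" --pt "-11.4 4 0 0 0 0 0.5" --pt "-17 6 0 0 0 0 0.5" --pt "-22.7 8 0 0 0 0 0.5" --pt "-28.3 10 0 0 0 0 0.5"

```text
clock: 4.78
tcp_pos: [0.4634, 0.0445, 0.1216]
orientation: [-2.407, -1.704, -0.35]
contact_force: [-1.2, 1.5, -4.0]
grip_width: 0.0628
gripper_force: 45.4
```

Request:
servo_tool --pt "-5.7 2 0 0 0 0 0.5" --pt "-11.4 4 0 0 0 0 0.5" --pt "-17 6 0 0 0 0 0.5" --pt "-22.7 8 0 0 0 0 0.5" --pt "-28.3 10 0 0 0 0 0.5"

```text
clock: 5.2
tcp_pos: [0.4638, 0.0452, 0.1218]
orientation: [2.446, 1.732, -0.29]
contact_force: [0.3, -0.7, -4.2]
grip_width: 0.0624
gripper_force: 45.4
```

Request:
servo_tool --pt "-5.7 2 0 0 0 0 0.5" --pt "-11.4 4 0 0 0 0 0.5" --pt "-17 6 0 0 0 0 0.5" --pt "-22.7 8 0 0 0 0 0.5" --pt "-28.3 10 0 0 0 0 0.5"

```text
clock: 5.62
tcp_pos: [0.4637, 0.0459, 0.121]
orientation: [2.109, 1.493, -0.842]
contact_force: [0.5, 0.6, -3.3]
grip_width: 0.0625
gripper_force: 45.5
```

```bash
cat >> h.py <<'E'
def stand(p,u,yaw,z=.001,off=(0,0)):
    "pose of tool that sets the pot down"
    M=Rtool(yaw,u,45); q=np.r_[p[:2]+off,.085+z]+.015*M[:,2]; return q,M
E
python3 - <<'E'
from h import *
p,M,u=pot((.4707,.0612),250.5); q,M2=stand(p-.015*M[:,2],u,340.5); go(q,M2)
o=r.get_obs();print(o['joints'],o['grip_width'])
for n in('side','top'):
    im,d=r.grab_frame(n); cv2.imwrite(f'pics/{n}1.png',im)
a=cv2.imread('pics/side1.png');b=cv2.imread('pics/top1.png')
cv2.imwrite('pics/g2.png',np.hstack([cv2.resize(a[120:280,200:360],(400,400)),cv2.resize(b[180:300,230:350],(400,400))]))
E
```

```text
turn [-1.7  0.2  0. ] shift [ -6.2 -22.  -45.6]
[-0.5227  0.5857 -0.068   1.8277  0.4611  1.4044 -1.1688] 0.062491926742652096
```

View pics/g2.png

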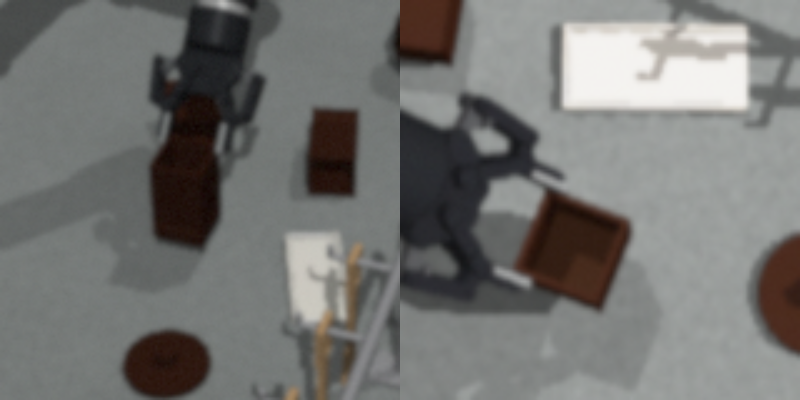

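The wrist turned pot C upright in the grip, with its mouth open towards the top camera. Next I lower it, release it and back off along the tool axis.

Request:
servo_tool --pt "-1.7 0 0 0 -2 -20 0.5" --pt "-1.7 0 0 0 -2 -35 0.5" --pt "-1.7 0 0 0 -2 -42 0.5" --pt "-1.7 0 0 0 -2 -44 0.5" --pt "-1.7 0 0 0 -2 -45 0.5"

```text
clock: 6.13
tcp_pos: [0.4637, 0.0422, 0.0774]
orientation: [2.093, 1.471, -0.854]
contact_force: [-0.6, -0.2, -2.2]
grip_width: 0.0625
gripper_force: 45.6
```

Request:
servo_tool --pt "0 0 0 0 0 -0.5 0.5" --pt "0 0 0 0 0 -1 0.5" --pt "0 0 0 0 0 -1 0.5" --pt "0 0 0 0 0 -1 0.2" --pt "0 0 0 0 0 -1 0"

```text
clock: 6.55
tcp_pos: [0.4641, 0.043, 0.077]
orientation: [2.092, 1.471, -0.853]
contact_force: [-0.3, -0.1, 0.0]
grip_width: 0.0783
gripper_force: 0.0
```

Request:
servo_tool --pt "0 0 0 0 0 0 0" --pt "0 0 0 0 0 0 0" --pt "0 0 0 0 0 0 0" --pt "0 0 0 0 0 0 0" --pt "0 0 0 0 0 0 0"

```text
clock: 6.97
tcp_pos: [0.4639, 0.0431, 0.0764]
orientation: [2.091, 1.472, -0.854]
contact_force: [-0.6, 0.3, -0.1]
grip_width: 0.0855
gripper_force: 0.0
```

Request:
servo_tool --pt "0 0 0 4 12 12 0" --pt "0 0 0 9 26 28 0" --pt "0 0 0 16 46 49 0" --pt "0 0 0 23 66 70 0" --pt "0 0 0 30 86 91 0"

```text
clock: 7.38
tcp_pos: [0.4939, 0.1298, 0.1684]
orientation: [2.092, 1.472, -0.854]
contact_force: [0.4, 0.9, -0.3]
grip_width: 0.0855
gripper_force: 0.0
```

Request:
servo_tool --pt "0 0 0 0 0 120 0" --pt "0 0 0 0 0 120 0" --pt "0 0 0 0 0 120 0" --pt "0 0 0 0 0 120 0" --pt "0 0 0 0 0 120 0"

```text
clock: 7.8
tcp_pos: [0.4947, 0.1297, 0.2893]
orientation: [2.094, 1.472, -0.847]
contact_force: [-0.5, -0.4, -1.6]
grip_width: 0.0854
gripper_force: 0.0
```

```bash
cat >> h.py <<'E'
def pots(zlo=.045,zhi=.125):
    out=[]
    im,d=r.grab_frame('top'); P=cloud('top',d)
    m=((P[...,2]>zlo)&(P[...,2]<zhi)&(im.max(2)<110)&(im[...,2]>im[...,0]*1.4)&(P[...,0]>.3)&(P[...,0]<.76)&(P[...,1]>-.1)&(P[...,1]<.45)).astype(np.uint8)
    k,l,st,c=cv2.connectedComponentsWithStats(m)
    for i in range(1,k):
        if st[i,4]>100:
            q=P[l==i]; rc=cv2.minAreaRect(q[:,:2].astype(np.float32)*1000); print('pot',st[i],'z90 %.3f'%np.percentile(q[:,2],90),np.round(rc[0],1),np.round(rc[1],1),round(rc[2],1)); out.append((q,rc))
    return im,d
E
python3 - <<'E'
from h import *
im,d=pots(); cv2.imwrite('pics/top2.png',im)
p,M,u=pot((.4667,.304),283.5); print('B pre');go(p-.13*M[:,2],M);go(p,M)
p,M,u=pot((.6573,.2215),263.5); print('A pre');go(p-.13*M[:,2],M);go(p,M)
o=r.get_obs();print(o['joints'],o['tcp_pos'])
E
```

```text
pot [203 167  44  30 775] z90 0.068 [656.7 220. ] [109.3  61.8] 83.6
pot [268 240  33  32 284] z90 0.115 [465.5  50.9] [62.9 60.7] 70.0
pot [162 244  49  26 817] z90 0.068 [465.9 303.5] [ 62.8 112.2] 13.6
B pre
turn [90.5 -4.5 26.3] shift [  -1.5   67.5 -174.4]
turn [90.5 -4.5 26.3] shift [ -23.   156.8 -266.3]
A pre
turn [ 87.5 -20.   10.6] shift [ 150.9  -17.4 -174.4]
turn [ 87.5 -20.   10.6] shift [ 161.3   74.  -266.3]
[-0.6099  0.5072 -0.0725  1.533   0.4201  1.7868 -1.0872] [0.494  0.1293 0.2877]
```

Pot C now stands at (0.466, 0.051) with its top at about 0.112 m. Pot A at (0.657, 0.221) is next.

Request:
servo_tool --pt "29.2 -6.7 3.5 150 -17 0 0" --pt "29.2 -6.7 3.5 150 -17 0 0" --pt "29.2 -6.7 3.5 150 -17 0 0" --pt "29.2 -6.7 3.5 150 -17 0 0" --pt "29.2 -6.7 3.5 150 -17 0 0"

```text
clock: 8.27
tcp_pos: [0.6487, 0.1034, 0.2876]
orientation: [2.392, 1.804, -0.337]
contact_force: [0.4, -2.4, 0.3]
grip_width: 0.0855
gripper_force: 0.0
```

Request:
servo_tool --pt "29.2 -6.7 3.5 0 0 0 0" --pt "29.2 -6.7 3.5 0 0 0 0" --pt "29.2 -6.7 3.5 0 0 0 0" --pt "29.2 -6.7 3.5 0 0 0 0" --pt "29.2 -6.7 3.5 0 0 0 0"

```text
clock: 8.68
tcp_pos: [0.6432, 0.1048, 0.2849]
orientation: [-2.27, -1.85, -0.264]
contact_force: [0.1, -0.8, -0.7]
grip_width: 0.0855
gripper_force: 0.0
```

Request:
servo_tool --pt "29.2 -6.7 3.5 0 0 0 0" --pt "29.2 -6.7 3.5 0 0 0 0" --pt "29.2 -6.7 3.5 0 0 0 0" --pt "29.2 -6.7 3.5 0 0 0 0" --pt "29.2 -6.7 3.5 0 0 0 0"

```text
clock: 9.1
tcp_pos: [0.6423, 0.1061, 0.2817]
orientation: [-1.878, -1.654, -0.775]
contact_force: [0.5, -1.3, -0.7]
grip_width: 0.0853
gripper_force: 0.0
```

```bash
python3 - <<'E'
from h import *
p,M,u=pot((.6573,.2213),263.6); print('A pre');go(p-.13*M[:,2],M);go(p,M)
o=r.get_obs();print(o['joints'],o['tcp_pos'])
E
```

```text
A pre
turn [-0.3 -0.4  0.6] shift [   2.7    5.6 -168.4]
turn [-0.3 -0.4  0.6] shift [  12.9   96.9 -260.3]
[ 0.4086  0.4501 -0.36    1.6676 -0.714   1.1365  0.2976] [0.6423 0.1061 0.2817]
```

Request:
servo_tool --pt "0 0 0.5 2 4 -40 0" --pt "0 0 0.5 2 4 -80 0" --pt "0 0 0.5 2 4 -120 0" --pt "0 0 0.5 2 4 -160 0" --pt "0 0 0.5 2 4 -169 0"

```text
clock: 9.52
tcp_pos: [0.6402, 0.1162, 0.11]
orientation: [-1.863, -1.668, -0.76]
contact_force: [-1.5, -0.6, -0.8]
grip_width: 0.0855
gripper_force: 0.0
```

Request:
servo_tool --pt "0 0 0 3 25 -25 0" --pt "0 0 0 6 50 -50 0" --pt "0 0 0 9 75 -75 0" --pt "0 0 0 10 92 -92 0" --pt "0 0 0 10 92 -92 0"

```text
clock: 9.93
tcp_pos: [0.6516, 0.2141, 0.0241]
orientation: [-1.855, -1.674, -0.766]
contact_force: [-0.9, 0.8, 0.8]
grip_width: 0.0853
gripper_force: 0.0
```

```bash
python3 - <<'E'
from h import *
p,M,u=pot((.6573,.2213),263.6); go(p,M)
im,d=pots()
E
```

```text
turn [-0.3 -0.4 -0.7] shift [  3.6 -11.1  -2.7]
pot [ 200  167   47   29 1028] z90 0.068 [657.  220.8] [112.  63.] 83.8
pot [ 162  238   49   32 1104] z90 0.068 [465.8 303.9] [ 63.1 113.3] 13.3
pot [268 240  33  32 286] z90 0.115 [465.6  51.3] [63.3 60.6] 70.0
```

Request:
servo_tool --pt "0 0 -0.6 3 -11 -2 0" --pt "0 0 -0.6 3 -11 -2 0" --pt "0 0 -0.6 3 -11 -2 0.5" --pt "0 0 -0.6 3 -11 -2 0.5" --pt "0 0 -0.6 3 -11 -2 0.5"

```text
clock: 10.4
tcp_pos: [0.6597, 0.1955, 0.0257]
orientation: [-1.875, -1.667, -0.779]
contact_force: [-3.2, -5.5, 8.1]
grip_width: 0.061
gripper_force: 41.1
```

Request:
servo_tool --pt "0 0 0 0 0 0 0.5" --pt "0 0 0 0 0 0 0.5" --pt "0 0 0 0 0 0 0.5" --pt "0 0 0 0 0 0 0.5" --pt "0 0 0 0 0 0 0.5"

```text
clock: 10.82
tcp_pos: [0.6597, 0.1956, 0.0257]
orientation: [-1.875, -1.667, -0.779]
contact_force: [-3.3, -6.0, 6.7]
grip_width: 0.0606
gripper_force: 41.0
```

```bash
python3 - <<'E'
from h import *
p,M,u=pot((.657,.221),263.7); go(p,M)
E
```

```text
turn [-0.1  0.1  0.4] shift [-4.7  7.2 -4.3]
```

Request:
servo_tool --pt "0 0 0 0 0 30 0.5" --pt "0 0 0 0 0 60 0.5" --pt "0 0 0 0 0 100 0.5" --pt "0 0 0 0 0 100 0.5" --pt "0 0 0 0 0 100 0.5"

```text
clock: 11.23
tcp_pos: [0.6606, 0.1971, 0.1275]
orientation: [-1.874, -1.672, -0.783]
contact_force: [-0.7, 0.8, -3.8]
grip_width: 0.0597
gripper_force: 44.9
```

Request:
servo_tool --pt "-6 0.7 0 0 0 0 0.5" --pt "-12 1.3 0 0 0 0 0.5" --pt "-18 2 0 0 0 0 0.5" --pt "-24 2.7 0 0 0 0 0.5" --pt "-30 3.3 0 0 0 0 0.5"

```text
clock: 11.65
tcp_pos: [0.6591, 0.1961, 0.1245]
orientation: [-2.213, -1.969, -0.288]
contact_force: [0.6, 0.1, -0.4]
grip_width: 0.0423
gripper_force: 0.0
```

Request:
servo_tool --pt "-6 0.7 0 0 0 0 0.5" --pt "-12 1.3 0 0 0 0 0.5" --pt "-18 2 0 0 0 0 0.5" --pt "-24 2.7 0 0 0 0 0.5" --pt "-30 3.3 0 0 0 0 0.5"

```text
clock: 12.07
tcp_pos: [0.6589, 0.1972, 0.1245]
orientation: [2.194, 1.958, -0.294]
contact_force: [0.2, -0.0, -0.7]
grip_width: 0.0424
gripper_force: 0.0
```

Request:
servo_tool --pt "-6 0.7 0 0 0 0 0.5" --pt "-12 1.3 0 0 0 0 0.5" --pt "-18 2 0 0 0 0 0.5" --pt "-24 2.7 0 0 0 0 0.5" --pt "-30 3.3 0 0 0 0 0.5"

```text
clock: 12.48
tcp_pos: [0.6586, 0.1979, 0.1238]
orientation: [1.858, 1.663, -0.778]
contact_force: [0.6, -0.8, -0.1]
grip_width: 0.0427
gripper_force: 0.0
```

Request:
servo_tool --pt "0 0 0 0 0 0 0.5" --pt "0 0 0 0 0 0 0.5" --pt "0 0 0 0 0 0 0.5"

```text
clock: 12.73
tcp_pos: [0.6593, 0.1955, 0.1245]
orientation: [1.865, 1.664, -0.774]
contact_force: [-0.3, -1.0, 0.2]
grip_width: 0.0426
gripper_force: 0.0
```

```bash
python3 - <<'E'
from h import *
p,M,u=pot((.657,.221),263.7); q,M2=stand(p-.015*M[:,2],u,353.7); go(q,M2)
o=r.get_obs();print(o['joints'],o['grip_width'],o['clock'])
im,d=pots()
P=cloud('top',d); m=(P[...,2]>.1)&(im.max(2)<110)&(im[...,2]>im[...,0]*1.4)&(abs(P[...,0]-.65)<.1)&(abs(P[...,1]-.2)<.1)
q=P[m]; c=q.mean(0); A=np.c_[q[:,:2]-c[:2],np.ones(len(q))]; print('inhand',len(q),c,np.percentile(q[:,2],[5,50,95]),cv2.minAreaRect(q[:,:2].astype(np.float32)*1000))
E
```

```text
turn [0.5 0.4 0.1] shift [ -6.6 -13.9 -49.1]
[-0.8211  0.9052  0.2997  1.262   0.3578  1.5352 -0.7953] 0.042621587805691065 12.7333
pot [ 233  144   46   46 1050] z90 0.068 [698.8 138.1] [ 64.  109.8] 46.5
pot [ 162  238   49   32 1119] z90 0.068 [465.3 304. ] [ 62.8 112.6] 13.1
pot [268 240  33  32 287] z90 0.115 [465.5  51. ] [63.  60.8] 69.6<stdin>:6: RuntimeWarning: Mean of empty slice.
  ret = um.true_divide(
Traceback (most recent call last):
IndexError: index -1 is out of bounds for axis 0 with size 0
```

I measured before the arm had settled and over-corrected, so pot A slipped out of the grip. It now lies at (0.699, 0.138), turned. I'll raise the hand and check the new pose and which end is the mouth.

Request:
servo_tool --pt "0 0 0 0 0 160 0" --pt "0 0 0 0 0 160 0" --pt "0 0 0 0 0 160 0" --pt "0 0 0 0 0 160 0" --pt "0 0 0 0 0 160 0"

```text
clock: 13.2
tcp_pos: [0.6623, 0.1948, 0.2956]
orientation: [1.874, 1.658, -0.754]
contact_force: [1.0, -0.7, 1.4]
grip_width: 0.0857
gripper_force: 0.0
```

```bash
python3 - <<'E'
from h import *
im,d=pots(); P=cloud('side',r.grab_frame('side')[1]); Pt=cloud('top',d)
c=(.699,.138);u=ang(316.5)[:2];v=np.array([-u[1],u[0]])
for nm,Q in(('side',P),('top',Pt)):
    x=(Q[...,:2]-c)@u;y=(Q[...,:2]-c)@v
    m=(abs(y)<.02)&(abs(x)<.058); print(nm,np.c_[x[m],Q[...,2][m]][np.argsort(x[m])][::max(1,m.sum()//25)].round(3).tolist())
cv2.imwrite('pics/t3.png',cv2.resize(np.clip(im[100:280,150:390]*1.6,0,255).astype(np.uint8),(800,600)))
E
```

```text
pot [ 233  144   46   46 1042] z90 0.068 [699.1 137.9] [ 63.9 110.4] 47.0
pot [ 162  238   49   32 1119] z90 0.068 [465.5 303.9] [ 63.2 113.5] 13.0
pot [268 240  33  32 286] z90 0.115 [465.5  51.1] [63.1 60.8] 69.8
side [[-0.056, 0.066], [-0.051, 0.067], [-0.046, 0.066], [-0.039, 0.067], [-0.034, 0.066], [-0.029, 0.066], [-0.024, 0.064], [-0.018, 0.063], [-0.012, 0.068], [-0.008, 0.066], [-0.003, 0.062], [0.004, 0.062], [0.009, 0.068], [0.013, 0.061], [0.019, 0.065], [0.025, 0.065], [0.029, 0.067], [0.034, 0.063], [0.037, 0.008], [0.041, 0.004], [0.044, 0.064], [0.047, 0.002], [0.049, 0.003], [0.052, -0.003], [0.053, 0.003], [0.056, 0.002]]
top [[-0.058, 0.001], [-0.055, 0.059], [-0.051, 0.064], [-0.048, 0.059], [-0.042, 0.067], [-0.038, 0.061], [-0.033, 0.065], [-0.028, 0.067], [-0.024, 0.063], [-0.018, 0.065], [-0.014, 0.06], [-0.009, 0.065], [-0.004, 0.066], [0.0, 0.064], [0.006, 0.064], [0.01, 0.064], [0.015, 0.067], [0.02, 0.068], [0.024, 0.065], [0.029, 0.062], [0.034, 0.066], [0.038, 0.064], [0.043, 0.068], [0.047, 0.064], [0.052, 0.065], [0.057, 0.062]]
```

View pics/t3.png

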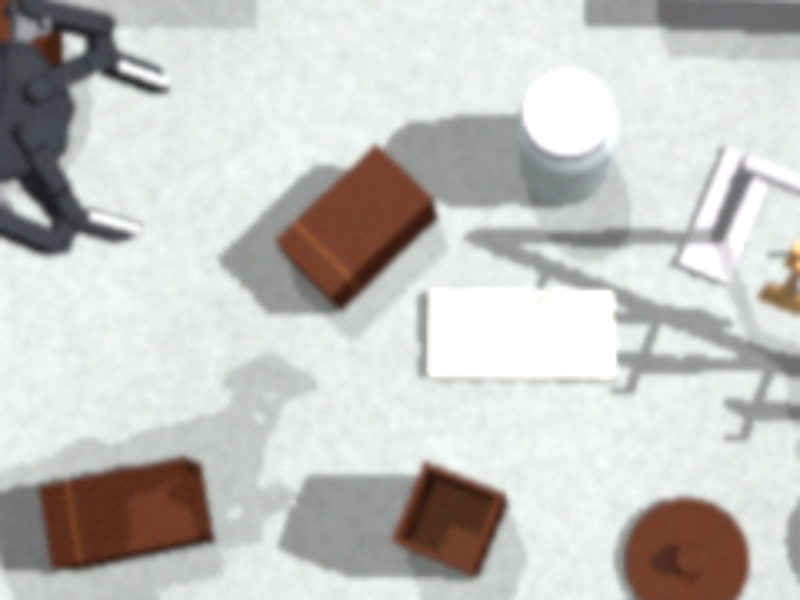

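The light band marks the underside end. It is now at pot A's robot-side end, so the mouth points along 317°, which matches the depth. Tilting the hand out that way would be awkward. Instead I'll grip A straight down, turn it back to a handy heading, set it down and regrasp it.

```bash
python3 - <<'E'
from h import *
go(np.array([.699,.138,.13]),Rtool(46.8))
print(onplane('top',[[320,135]],.13))
E
```

```text
turn [43.6 16.7 50.7] shift [  38.8  -57.  -158.3]
[[ 0.7668 -0.0282  0.13  ]]
```

Request:
servo_tool --pt "21.8 8.3 25.3 38 -57 0 0" --pt "21.8 8.3 25.3 38 -57 0 0" --pt "21.8 8.3 25.3 38 -57 0 0" --pt "21.8 8.3 25.3 38 -57 0 0" --pt "21.8 8.3 25.3 38 -57 0 0"

```text
clock: 13.72
tcp_pos: [0.6964, 0.1375, 0.2849]
orientation: [1.596, 2.343, -0.43]
contact_force: [0.9, 0.0, 0.9]
grip_width: 0.0852
gripper_force: 0.0
```

Request:
servo_tool --pt "21.8 8.3 25.3 0 0 -100 0" --pt "21.8 8.3 25.3 0 0 -100 0" --pt "21.8 8.3 25.3 0 0 -100 0" --pt "21.8 8.3 25.3 0 0 -100 0" --pt "21.8 8.3 25.3 0 0 -100 0"

```text
clock: 14.13
tcp_pos: [0.6951, 0.1373, 0.1825]
orientation: [1.148, 2.922, -0.002]
contact_force: [-0.2, 0.6, -0.3]
grip_width: 0.0854
gripper_force: 0.0
```

Request:
servo_tool --pt "0 0 0 0 0 0 0" --pt "0 0 0 0 0 0 0" --pt "0 0 0 0 0 0 0" --pt "0 0 0 0 0 0 0"

```text
clock: 14.47
tcp_pos: [0.6961, 0.1425, 0.1842]
orientation: [1.146, 2.918, -0.005]
contact_force: [-0.4, 0.4, -0.0]
grip_width: 0.0851
gripper_force: 0.0
```

```bash
python3 - <<'E'
from h import *
go(np.array([.699,.138,.018]),Rtool(46.8))
im,d=pots()
E
```

```text
turn [ 0.3  0.3 -0.3] shift [   2.9   -4.5 -166.2]
pot [259 144  20  32 251] z90 0.068 [719.3 117.9] [62.1 52.8] 46.1
pot [ 162  238   49   32 1113] z90 0.068 [465.9 303.6] [ 62.9 112.9] 13.7
pot [283 242  18  30 116] z90 0.114 [466.5  27.1] [73.5 37.4] 14.7
```

Request:
servo_tool --pt "0 0 0 3 -4 -40 0" --pt "0 0 0 3 -4 -80 0" --pt "0 0 0 3 -4 -120 0" --pt "0 0 0 3 -4 -150 0" --pt "0 0 0 3 -4 -165 0"

```text
clock: 14.93
tcp_pos: [0.6963, 0.1375, 0.0145]
orientation: [1.147, 2.924, -0.011]
contact_force: [-0.7, -0.6, -0.4]
grip_width: 0.0852
gripper_force: 0.0
```

Request:
servo_tool --pt "0 0 0 0 0 0 0" --pt "0 0 0 0 0 0 0" --pt "0 0 0 0 0 0 0.5" --pt "0 0 0 0 0 0 0.5" --pt "0 0 0 0 0 0 0.5"

```text
clock: 15.35
tcp_pos: [0.7027, 0.1365, 0.0245]
orientation: [1.147, 2.912, 0.0]
contact_force: [-3.4, -3.6, 24.8]
grip_width: 0.0515
gripper_force: 11.9
```

Request:
servo_tool --pt "0 0 0 0 0 0 0.5" --pt "0 0 0 0 0 0 0.5" --pt "0 0 0 0 0 20 0.5" --pt "0 0 0 0 0 40 0.5" --pt "0 0 0 0 0 60 0.5"

```text
clock: 15.77
tcp_pos: [0.7008, 0.1362, 0.0823]
orientation: [1.148, 2.915, -0.002]
contact_force: [0.0, 0.3, 0.7]
grip_width: 0.0428
gripper_force: 0.0
```

Request:
servo_tool --pt "0 0 -5.3 -16 15 0 0.5" --pt "0 0 -10.6 -32 30 0 0.5" --pt "0 0 -16 -48 46 0 0.5" --pt "0 0 -21.3 -64 62 0 0.5" --pt "0 0 -26.6 -79 77 0 0.5"

```text
clock: 16.18
tcp_pos: [0.6211, 0.2145, 0.0816]
orientation: [1.794, 2.57, -0.002]
contact_force: [-0.4, 1.0, -0.6]
grip_width: 0.0426
gripper_force: 0.0
```

Request:
servo_tool --pt "0 0 -5.3 0 0 0 0.5" --pt "0 0 -10.6 0 0 0 0.5" --pt "0 0 -16 0 0 0 0.5" --pt "0 0 -21.3 0 0 0 0.5" --pt "0 0 -26.6 0 0 0 0.5"

```text
clock: 16.6
tcp_pos: [0.622, 0.2138, 0.0815]
orientation: [2.339, 2.09, -0.003]
contact_force: [0.7, 0.0, 0.6]
grip_width: 0.0427
gripper_force: 0.0
```

Request:
servo_tool --pt "0 0 0 0 0 -20 0.5" --pt "0 0 0 0 0 -40 0.5" --pt "0 0 0 0 0 -52 0.5" --pt "0 0 0 0 0 -58 0.5" --pt "0 0 0 0 0 -58 0.5"

```text
clock: 17.02
tcp_pos: [0.6204, 0.213, 0.0208]
orientation: [2.335, 2.096, -0.01]
contact_force: [-0.8, 0.4, 0.6]
grip_width: 0.0426
gripper_force: 0.0
```

Request:
servo_tool --pt "0 0 0 0 0 0 0.5" --pt "0 0 0 0 0 0 0.2" --pt "0 0 0 0 0 0 0" --pt "0 0 0 0 0 0 0" --pt "0 0 0 0 0 0 0"

```text
clock: 17.43
tcp_pos: [0.6213, 0.2133, 0.022]
orientation: [2.334, 2.095, -0.007]
contact_force: [0.4, -0.9, -0.2]
grip_width: 0.0849
gripper_force: 0.0
```

Request:
servo_tool --pt "0 0 0 0 0 40 0" --pt "0 0 0 0 0 80 0" --pt "0 0 0 0 0 120 0" --pt "0 0 0 0 0 160 0" --pt "0 0 0 0 0 160 0"

```text
clock: 17.85
tcp_pos: [0.626, 0.2147, 0.191]
orientation: [2.332, 2.092, 0.014]
contact_force: [0.6, -0.2, 1.9]
grip_width: 0.0853
gripper_force: 0.0
```

The grip slipped again: the opening reached 51 mm, less than the pot's width. I'll look before trying anything else.

```bash
python3 - <<'E'
from h import *
im,d=pots()
w,_=r.grab_frame('wrist'); s,_=r.grab_frame('side')
a=cv2.resize(im[100:280,150:390],(400,300));b=cv2.resize(s[120:240,230:390],(400,300));c=cv2.resize(w,(480,300))
cv2.imwrite('pics/t4.png',np.clip(1.5*np.vstack([np.hstack([a,b]),np.hstack([c,np.zeros((300,320,3),np.uint8)])]),0,255).astype(np.uint8))
E
```

```text
pot [ 233  144   46   46 1052] z90 0.068 [699.6 137.8] [ 63.8 111. ] 47.1
pot [268 240  33  32 284] z90 0.115 [465.5  51. ] [62.7 60.8] 70.2
```

View pics/t4.png

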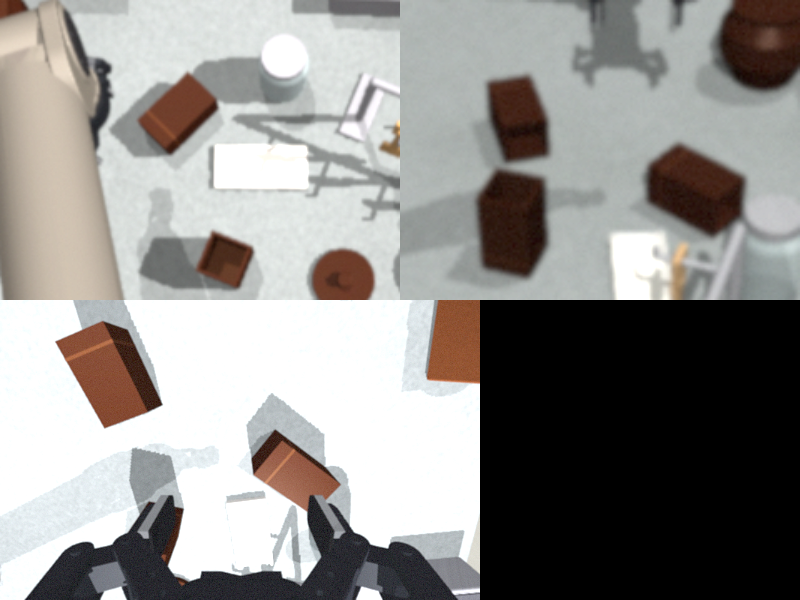

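Pot A hasn't moved, so the pads only caught its upper edge. The pads sit farther back than I assumed, so I'll go about 10 mm deeper with 80 N.

Request:
servo_tool --pt "0 0 26.6 74 -77 0 0" --pt "0 0 26.6 74 -77 0 0" --pt "0 0 26.6 74 -77 0 0" --pt "0 0 26.6 74 -77 0 0" --pt "0 0 26.6 74 -77 0 0" --force 80

```text
clock: 18.42
tcp_pos: [0.6946, 0.1331, 0.1786]
orientation: [1.791, 2.576, -0.012]
contact_force: [-0.6, 0.4, -0.0]
grip_width: 0.0851
gripper_force: 0.0
```

Request:
servo_tool --pt "0 0 26.6 0 0 -60 0" --pt "0 0 26.6 0 0 -60 0" --pt "0 0 26.6 0 0 -60 0" --pt "0 0 26.6 0 0 -60 0" --pt "0 0 26.6 0 0 -60 0"

```text
clock: 18.83
tcp_pos: [0.6929, 0.1374, 0.1191]
orientation: [1.147, 2.922, -0.006]
contact_force: [0.5, 0.2, -0.1]
grip_width: 0.0855
gripper_force: 0.0
```

Request:
servo_tool --pt "0 0 0 0 0 0 0" --pt "0 0 0 0 0 0 0" --pt "0 0 0 0 0 0 0" --pt "0 0 0 0 0 0 0"

```text
clock: 19.17
tcp_pos: [0.6948, 0.1365, 0.1215]
orientation: [1.15, 2.916, -0.004]
contact_force: [0.3, -0.2, -0.3]
grip_width: 0.0852
gripper_force: 0.0
```

```bash
python3 - <<'E'
from h import *
go(np.array([.6993,.138,.008]),Rtool(46.9))
E
```

```text
turn [ 0.3  0.3 -0.1] shift [   4.5    1.5 -113.5]
```

Request:
servo_tool --pt "0 0 0 4 1 -35 0" --pt "0 0 0 4 1 -70 0" --pt "0 0 0 4 1 -95 0" --pt "0 0 0 4 1 -108 0" --pt "0 0 0 4 1 -112 0"

```text
clock: 19.58
tcp_pos: [0.697, 0.1368, 0.0065]
orientation: [1.15, 2.92, -0.009]
contact_force: [0.0, 0.2, -0.2]
grip_width: 0.0855
gripper_force: 0.0
```

Request:
servo_tool --pt "0 0 0 0 0 0 0" --pt "0 0 0 0 0 0 0" --pt "0 0 0 0 0 0 0" --pt "0 0 0 0 0 0 0.4" --pt "0 0 0 0 0 0 0.4"

```text
clock: 20.0
tcp_pos: [0.6999, 0.1373, 0.0108]
orientation: [1.148, 2.915, -0.002]
contact_force: [0.7, 0.8, 1.2]
grip_width: 0.0639
gripper_force: 1.2
```

Request:
servo_tool --pt "0 0 0 0 0 0 0.4" --pt "0 0 0 0 0 0 0.4" --pt "0 0 0 0 0 0 0.4" --pt "0 0 0 0 0 0 0.4" --pt "0 0 0 0 0 0 0.4"

```text
clock: 20.42
tcp_pos: [0.7004, 0.1375, 0.0115]
orientation: [1.147, 2.915, -0.001]
contact_force: [-0.9, -0.1, 7.9]
grip_width: 0.0615
gripper_force: 89.1
```

Request:
servo_tool --pt "0 0 0 0 0 15 0.4" --pt "0 0 0 0 0 30 0.4" --pt "0 0 0 0 0 40 0.4" --pt "0 0 0 0 0 40 0.4" --pt "0 0 0 0 0 40 0.4"

```text
clock: 20.83
tcp_pos: [0.6997, 0.1373, 0.0508]
orientation: [1.148, 2.915, -0.002]
contact_force: [-1.0, 0.6, -3.5]
grip_width: 0.0619
gripper_force: 88.1
```

Held this time (61.9 mm, 88 N, 3.5 N load). Now I move and turn it, then set it down.

Request:
servo_tool --pt "0 0 -5.3 -16 15 0 0.4" --pt "0 0 -10.6 -32 30 0 0.4" --pt "0 0 -16 -48 46 0 0.4" --pt "0 0 -21.3 -64 62 0 0.4" --pt "0 0 -26.6 -79 77 0 0.4"

```text
clock: 21.25
tcp_pos: [0.6181, 0.2149, 0.0485]
orientation: [1.795, 2.573, -0.008]
contact_force: [-0.5, 0.7, -2.2]
grip_width: 0.0617
gripper_force: 88.1
```

Request:
servo_tool --pt "0 0 -5.3 0 0 0 0.4" --pt "0 0 -10.6 0 0 0 0.4" --pt "0 0 -16 0 0 0 0.4" --pt "0 0 -21.3 0 0 0 0.4" --pt "0 0 -26.6 0 0 0 0.4"

```text
clock: 21.67
tcp_pos: [0.6191, 0.214, 0.0485]
orientation: [2.339, 2.091, -0.011]
contact_force: [0.6, 1.1, -2.5]
grip_width: 0.0618
gripper_force: 88.1
```

Request:
servo_tool --pt "0 0 0 0 0 -15 0.4" --pt "0 0 0 0 0 -28 0.4" --pt "0 0 0 0 0 -36 0.4" --pt "0 0 0 0 0 -38 0.4" --pt "0 0 0 0 0 -38 0.4"

```text
clock: 22.08
tcp_pos: [0.6175, 0.2138, 0.0111]
orientation: [2.335, 2.099, -0.016]
contact_force: [-6.5, -1.5, 9.7]
grip_width: 0.0618
gripper_force: 90.9
```

Request:
servo_tool --pt "0 0 0 0 0 0 0.4" --pt "0 0 0 0 0 0 0.2" --pt "0 0 0 0 0 0 0" --pt "0 0 0 0 0 0 0" --pt "0 0 0 0 0 0 0"

```text
clock: 22.5
tcp_pos: [0.6201, 0.2141, 0.0111]
orientation: [2.334, 2.096, -0.008]
contact_force: [-0.1, 0.4, 0.4]
grip_width: 0.0855
gripper_force: 0.0
```

Request:
servo_tool --pt "0 0 0 0 0 40 0" --pt "0 0 0 0 0 80 0" --pt "0 0 0 0 0 120 0" --pt "0 0 0 0 0 160 0" --pt "0 0 0 0 0 200 0"

```text
clock: 22.92
tcp_pos: [0.6198, 0.2139, 0.2133]
orientation: [2.334, 2.095, -0.008]
contact_force: [1.4, 0.9, -0.2]
grip_width: 0.0856
gripper_force: 0.0
```

Request:
servo_tool --pt "15 -1.5 0 10 -120 0 0" --pt "15 -1.5 0 10 -120 0 0" --pt "15 -1.5 0 10 -120 0 0" --pt "15 -1.5 0 10 -120 0 0" --pt "15 -1.5 0 10 -120 0 0"

```text
clock: 23.33
tcp_pos: [0.6306, 0.0879, 0.2115]
orientation: [-2.21, -1.966, -0.281]
contact_force: [-0.8, 0.8, -0.6]
grip_width: 0.0852
gripper_force: 0.0
```

Request:
servo_tool --pt "30 -3 0 0 0 0 0" --pt "30 -3 0 0 0 0 0" --pt "30 -3 0 0 0 0 0" --pt "30 -3 0 0 0 0 0" --pt "30 -3 0 0 0 0 0"

```text
clock: 23.75
tcp_pos: [0.6292, 0.09, 0.2082]
orientation: [-1.871, -1.666, -0.764]
contact_force: [-0.7, -1.5, -1.4]
grip_width: 0.0854
gripper_force: 0.0
```

Request:
servo_tool --pt "0 0 0 0 0 0 0" --pt "0 0 0 0 0 0 0" --pt "0 0 0 0 0 0 0" --pt "0 0 0 0 0 0 0"

```text
clock: 24.08
tcp_pos: [0.6302, 0.0971, 0.2127]
orientation: [-1.862, -1.681, -0.764]
contact_force: [0.1, -0.1, 0.5]
grip_width: 0.0855
gripper_force: 0.0
```

```bash
python3 - <<'E'
from h import *
im,d=pots()
p,M,u=pot((.620,.215),263.6,back=.024); print('A pre');go(p-.12*M[:,2],M);go(p,M)
o=r.get_obs();print(o['joints'],o['tcp_pos'])
E
```

```text
pot [ 202  181   47   29 1034] z90 0.068 [619.4 214.6] [111.4  62.3] 83.8
pot [ 162  238   49   32 1095] z90 0.068 [465.5 303.4] [ 62.  111.6] 13.1
pot [268 240  33  32 283] z90 0.115 [465.6  51. ] [62.9 60.8] 69.9
A pre
turn [ 0.2 -0.2 -0.6] shift [ -20.9   22.  -112.8]
turn [ 0.2 -0.2 -0.6] shift [ -11.4  106.3 -197.6]
[ 0.1211  0.4871  0.0464  1.761  -0.9001  1.16    0.5544] [0.6301 0.0968 0.2126]
```

Request:
servo_tool --pt "0 0 0 -21 22 -30 0" --pt "0 0 0 -21 22 -60 0" --pt "0 0 0 -21 22 -90 0" --pt "0 0 0 -21 22 -113 0" --pt "0 0 0 -21 22 -113 0"

```text
clock: 24.55
tcp_pos: [0.6061, 0.1178, 0.0946]
orientation: [-1.864, -1.674, -0.756]
contact_force: [-1.0, -0.2, -0.4]
grip_width: 0.0858
gripper_force: 0.0
```

Request:
servo_tool --pt "0 0 0 3 25 -25 0" --pt "0 0 0 6 50 -50 0" --pt "0 0 0 8 65 -65 0" --pt "0 0 0 9 75 -75 0" --pt "0 0 0 9 78 -78 0"

```text
clock: 24.97
tcp_pos: [0.6175, 0.1973, 0.0207]
orientation: [-1.862, -1.678, -0.763]
contact_force: [0.4, 0.3, 0.6]
grip_width: 0.0853
gripper_force: 0.0
```

Request:
servo_tool --pt "0 0 0 0 0 0 0" --pt "0 0 0 0 0 0 0" --pt "0 0 0 0 0 0 0" --pt "0 0 0 0 0 0 0"

```text
clock: 25.3
tcp_pos: [0.619, 0.1926, 0.0214]
orientation: [-1.868, -1.676, -0.766]
contact_force: [-0.7, 0.6, 0.3]
grip_width: 0.0856
gripper_force: 0.0
```

```bash
python3 - <<'E'
from h import *
p,M,u=pot((.6195,.2148),263.7,back=.024); go(p,M)
E
```

```text
turn [ 0.2 -0.2 -0.2] shift [-0.8 10.2 -6.3]
```

Request:
servo_tool --pt "0 0 0 -1 9 -5 0" --pt "0 0 0 -1 9 -5 0" --pt "0 0 0 -1 9 -5 0" --pt "0 0 0 -1 9 -5 0" --pt "0 0 0 -1 9 -5 0.4"

```text
clock: 25.72
tcp_pos: [0.6169, 0.203, 0.0153]
orientation: [-1.866, -1.675, -0.764]
contact_force: [0.9, 0.3, 0.1]
grip_width: 0.0757
gripper_force: 0.0
```

Request:
servo_tool --pt "0 0 0 0 0 0 0.4" --pt "0 0 0 0 0 0 0.4" --pt "0 0 0 0 0 0 0.4" --pt "0 0 0 0 0 0 0.4" --pt "0 0 0 0 0 0 0.4"

```text
clock: 26.13
tcp_pos: [0.6173, 0.2025, 0.0158]
orientation: [-1.867, -1.675, -0.765]
contact_force: [-1.0, -4.1, 5.6]
grip_width: 0.0621
gripper_force: 88.1
```

Request:
servo_tool --pt "0 0 0 0 0 0 0.4" --pt "0 0 0 0 0 20 0.4" --pt "0 0 0 0 0 45 0.4" --pt "0 0 0 0 0 75 0.4" --pt "0 0 0 0 0 110 0.4"

```text
clock: 26.55
tcp_pos: [0.6154, 0.2028, 0.1242]
orientation: [-1.868, -1.674, -0.759]
contact_force: [0.0, 0.3, -1.9]
grip_width: 0.0623
gripper_force: 87.8
```

Request:
servo_tool --pt "-6 0.7 0 0 0 0 0.4" --pt "-12 1.3 0 0 0 0 0.4" --pt "-18 2 0 0 0 0 0.4" --pt "-24 2.7 0 0 0 0 0.4" --pt "-30 3.3 0 0 0 0 0.4"

```text
clock: 26.97
tcp_pos: [0.6172, 0.2025, 0.126]
orientation: [-2.204, -1.973, -0.272]
contact_force: [0.6, -0.1, -3.7]
grip_width: 0.0625
gripper_force: 87.8
```

Request:
servo_tool --pt "-6 0.7 0 0 0 0 0.4" --pt "-12 1.3 0 0 0 0 0.4" --pt "-18 2 0 0 0 0 0.4" --pt "-24 2.7 0 0 0 0 0.4" --pt "-30 3.3 0 0 0 0 0.4"

```text
clock: 27.38
tcp_pos: [0.6168, 0.204, 0.1259]
orientation: [2.195, 1.964, -0.31]
contact_force: [0.4, -0.4, -3.1]
grip_width: 0.0624
gripper_force: 87.9
```

Request:
servo_tool --pt "-6 0.7 0 0 0 0 0.4" --pt "-12 1.3 0 0 0 0 0.4" --pt "-18 2 0 0 0 0 0.4" --pt "-24 2.7 0 0 0 0 0.4" --pt "-30 3.3 0 0 0 0 0.4"

```text
clock: 27.8
tcp_pos: [0.6166, 0.205, 0.1248]
orientation: [1.861, 1.664, -0.792]
contact_force: [0.6, -0.2, -2.8]
grip_width: 0.0621
gripper_force: 87.9
```

Request:
servo_tool --pt "0 0 0 0 0 0 0.4" --pt "0 0 0 0 0 0 0.4" --pt "0 0 0 0 0 0 0.4" --pt "0 0 0 0 0 0 0.4"

```text
clock: 28.13
tcp_pos: [0.6178, 0.2011, 0.1272]
orientation: [1.87, 1.662, -0.787]
contact_force: [0.1, -0.4, -1.9]
grip_width: 0.0618
gripper_force: 88.2
```

```bash
cat >> h.py <<'E'
def inhand(c,w=.08,zl=.1):
    im,d=r.grab_frame('top'); P=cloud('top',d)
    m=(P[...,2]>zl)&(im.max(2)<120)&(im[...,2]>im[...,0]*1.4)&(abs(P[...,0]-c[0])<w)&(abs(P[...,1]-c[1])<w)
    q=P[m]
    if len(q): print('inhand',len(q),np.percentile(q[:,2],[5,50,95]),cv2.minAreaRect(q[:,:2].astype(np.float32)*1000))
E
python3 - <<'E'
from h import *
p,M,u=pot((.6195,.2148),263.7); M2=Rtool(353.7,u,45); P85=p-.015*M[:,2]
q=np.r_[P85[:2],.086]+.024*M2[:,2]; go(q,M2); inhand(P85)
E
```

```text
turn [ 0.5 -0.2  0.5] shift [ -3.3 -32.  -58.2]
inhand 620 [0.1053 0.1472 0.1725] ((620.6365356445312, 216.25405883789062), (63.601463317871094, 62.35531997680664), 83.27427673339844)
```

Request:
servo_tool --pt "0.5 0 0 0 0 -25 0.4" --pt "0.5 0 0 0 0 -45 0.4" --pt "0.5 0 0 0 0 -54 0.4" --pt "0.5 0 0 0 0 -57 0.4" --pt "0.5 0 0 0 0 -57 0.4"

```text
clock: 28.6
tcp_pos: [0.616, 0.2023, 0.0692]
orientation: [1.871, 1.669, -0.789]
contact_force: [-3.4, 0.1, 3.1]
grip_width: 0.0621
gripper_force: 88.5
```

Request:
servo_tool --pt "0 0 0 0 0 -1 0.4" --pt "0 0 0 0 0 -1 0.4" --pt "0 0 0 0 0 -1 0.4" --pt "0 0 0 0 0 -1 0.2" --pt "0 0 0 0 0 -1 0"

```text
clock: 29.02
tcp_pos: [0.6173, 0.2028, 0.0677]
orientation: [1.871, 1.67, -0.784]
contact_force: [-1.0, -0.7, 0.2]
grip_width: 0.0786
gripper_force: 0.0
```

Request:
servo_tool --pt "0 0 0 0 0 0 0" --pt "0 0 0 0 0 0 0" --pt "0 0 0 0 0 0 0" --pt "0 0 0 0 0 0 0" --pt "0 0 0 0 0 0 0"

```text
clock: 29.43
tcp_pos: [0.6169, 0.2031, 0.0673]
orientation: [1.871, 1.671, -0.785]
contact_force: [0.1, -0.1, 0.3]
grip_width: 0.0855
gripper_force: 0.0
```

Request:
servo_tool --pt "0 0 0 1 12 12 0" --pt "0 0 0 3 26 26 0" --pt "0 0 0 5 46 46 0" --pt "0 0 0 7 66 66 0" --pt "0 0 0 9 86 86 0"

```text
clock: 29.85
tcp_pos: [0.6258, 0.2898, 0.1543]
orientation: [1.871, 1.67, -0.785]
contact_force: [-0.0, 0.3, -0.9]
grip_width: 0.0851
gripper_force: 0.0
```

Request:
servo_tool --pt "0 0 0 0 0 100 0" --pt "0 0 0 0 0 100 0" --pt "0 0 0 0 0 100 0" --pt "0 0 0 0 0 100 0" --pt "0 0 0 0 0 100 0"

```text
clock: 30.27
tcp_pos: [0.6265, 0.2892, 0.2546]
orientation: [1.873, 1.67, -0.781]
contact_force: [-0.7, -0.7, -0.9]
grip_width: 0.0857
gripper_force: 0.0
```

```bash
python3 - <<'E'
from h import *
im,d=pots()
p,M,u=pot((.4657,.3036),283.2,back=.024); print('B pre');go(p-.12*M[:,2],M);go(p,M)
o=r.get_obs();print(o['joints'],o['tcp_pos'])
E
```

```text
pot [205 178  33  32 565] z90 0.114 [619.1 218.3] [63.6 62.3] 83.5
pot [ 162  238   49   32 1116] z90 0.068 [465.7 303.5] [ 62.5 112.4] 13.4
pot [268 240  33  32 285] z90 0.115 [465.6  51. ] [63.2 60.9] 69.9
B pre
turn [90.4  4.9 15.3] shift [-137.9  -79.8 -153. ]
turn [90.4  4.9 15.3] shift [-157.3    2.8 -237.9]
[-1.0306  0.8938  0.5747  1.0754  0.169   1.7788 -0.6471] [0.6257 0.2891 0.2529]
```

Pot A stands at (0.619, 0.218). Pot B is last.

Request:
servo_tool --pt "30.2 1.6 5.1 -138 -80 20 0" --pt "30.2 1.6 5.1 -138 -80 20 0" --pt "30.2 1.6 5.1 -138 -80 20 0" --pt "30.2 1.6 5.1 -138 -80 20 0" --pt "30.2 1.6 5.1 -138 -80 20 0"

```text
clock: 30.73
tcp_pos: [0.4799, 0.1998, 0.273]
orientation: [2.117, 2.112, -0.358]
contact_force: [0.7, -1.9, -0.2]
grip_width: 0.0855
gripper_force: 0.0
```

Request:
servo_tool --pt "30.2 1.6 5.1 0 0 0 0" --pt "30.2 1.6 5.1 0 0 0 0" --pt "30.2 1.6 5.1 0 0 0 0" --pt "30.2 1.6 5.1 0 0 0 0" --pt "30.2 1.6 5.1 0 0 0 0"

```text
clock: 31.15
tcp_pos: [0.4879, 0.2045, 0.2724]
orientation: [-1.934, -2.151, -0.191]
contact_force: [0.3, -0.8, 0.0]
grip_width: 0.0852
gripper_force: 0.0
```

Request:
servo_tool --pt "30.2 1.6 5.1 0 0 0 0" --pt "30.2 1.6 5.1 0 0 0 0" --pt "30.2 1.6 5.1 0 0 0 0" --pt "30.2 1.6 5.1 0 0 0 0" --pt "30.2 1.6 5.1 0 0 0 0"

```text
clock: 31.57
tcp_pos: [0.4874, 0.2058, 0.2701]
orientation: [-1.528, -1.91, -0.637]
contact_force: [-0.7, 0.4, -0.7]
grip_width: 0.0851
gripper_force: 0.0
```

Request:
servo_tool --pt "0 0 0 0 0 0 0" --pt "0 0 0 0 0 0 0" --pt "0 0 0 0 0 0 0" --pt "0 0 0 0 0 0 0"

```text
clock: 31.9
tcp_pos: [0.4875, 0.2105, 0.2737]
orientation: [-1.521, -1.923, -0.635]
contact_force: [-0.3, 0.4, -0.1]
grip_width: 0.0854
gripper_force: 0.0
```

```bash
python3 - <<'E'
from h import *
im,d=pots()
p,M,u=pot((.4657,.3036),283.3,back=.024); print('B pre',u);go(p-.12*M[:,2],M);go(p,M)
o=r.get_obs();print(o['joints'],o['tcp_pos'])
E
```

```text
pot [205 178  31  28 312] z90 0.114 [618.9 219.1] [63.5 62.2] 82.5
pot [ 162  238   49   32 1113] z90 0.068 [465.6 303.5] [ 62.1 112.3] 13.6
pot [268 240  18  27 135] z90 0.114 [471.   66.1] [30.2 60.7] 70.5
B pre [ 0.23   -0.9732  0.    ]
turn [-0.2  0.2  0. ] shift [   0.4   -1.2 -174. ]
turn [-0.2  0.2  0. ] shift [ -19.1   81.4 -258.9]
[-0.4241  0.3172  0.4734  1.9174 -0.9211  1.36    0.6858] [0.4876 0.2105 0.2739]
```

Request:
servo_tool --pt "0 0 0 0 -1 -40 0" --pt "0 0 0 0 -1 -80 0" --pt "0 0 0 0 -1 -120 0" --pt "0 0 0 0 -1 -160 0" --pt "0 0 0 0 -1 -174 0"

```text
clock: 32.37
tcp_pos: [0.4852, 0.2092, 0.0951]
orientation: [-1.522, -1.92, -0.629]
contact_force: [-1.3, 0.1, 0.3]
grip_width: 0.0853
gripper_force: 0.0
```

Request:
servo_tool --pt "0 0 0 -6 25 -25 0" --pt "0 0 0 -12 50 -50 0" --pt "0 0 0 -15 65 -65 0" --pt "0 0 0 -17 72 -72 0" --pt "0 0 0 -18 75 -76 0"

```text
clock: 32.78
tcp_pos: [0.4688, 0.2852, 0.023]
orientation: [-1.519, -1.922, -0.634]
contact_force: [0.5, -0.3, 0.4]
grip_width: 0.0856
gripper_force: 0.0
```

Request:
servo_tool --pt "0 0 0 0 0 0 0" --pt "0 0 0 0 0 0 0" --pt "0 0 0 0 0 0 0" --pt "0 0 0 0 0 0 0"

```text
clock: 33.12
tcp_pos: [0.4712, 0.2822, 0.0242]
orientation: [-1.525, -1.921, -0.638]
contact_force: [-0.1, -0.0, -0.3]
grip_width: 0.0856
gripper_force: 0.0
```

```bash
python3 - <<'E'
from h import *
p,M,u=pot((.4657,.3036),283.3,back=.024); go(p,M)
E
```

```text
turn [-0.2  0.2  0.3] shift [-2.7  9.7 -9.2]
```

Request:
servo_tool --pt "0 0 0 -2 9 -8 0" --pt "0 0 0 -2 9 -8 0" --pt "0 0 0 -2 9 -8 0" --pt "0 0 0 -2 9 -8 0" --pt "0 0 0 -2 9 -8 0.4"

```text
clock: 33.53
tcp_pos: [0.4679, 0.292, 0.0153]
orientation: [-1.523, -1.92, -0.636]
contact_force: [-0.1, -0.5, 0.5]
grip_width: 0.0753
gripper_force: 0.0
```

Request:
servo_tool --pt "0 0 0 0 0 0 0.4" --pt "0 0 0 0 0 0 0.4" --pt "0 0 0 0 0 0 0.4" --pt "0 0 0 0 0 0 0.4" --pt "0 0 0 0 0 0 0.4"

```text
clock: 33.95
tcp_pos: [0.4682, 0.2916, 0.0158]
orientation: [-1.524, -1.92, -0.636]
contact_force: [-0.6, -3.0, 5.7]
grip_width: 0.0623
gripper_force: 87.9
```

Request:
servo_tool --pt "0 0 0 0 0 0 0.4" --pt "0 0 0 0 0 20 0.4" --pt "0 0 0 0 0 45 0.4" --pt "0 0 0 0 0 75 0.4" --pt "0 0 0 0 0 110 0.4"

```text
clock: 34.37
tcp_pos: [0.4667, 0.2912, 0.1244]
orientation: [-1.526, -1.92, -0.63]
contact_force: [0.9, 0.8, -3.5]
grip_width: 0.062
gripper_force: 88.4
```

Request:
servo_tool --pt "-5.8 -1.4 0 0 0 0 0.4" --pt "-11.7 -2.8 0 0 0 0 0.4" --pt "-17.5 -4.1 0 0 0 0 0.4" --pt "-23.4 -5.5 0 0 0 0 0.4" --pt "-29.2 -6.9 0 0 0 0 0.4"

```text
clock: 34.78
tcp_pos: [0.4683, 0.2915, 0.1259]
orientation: [-1.822, -2.297, -0.244]
contact_force: [-0.8, 0.3, -4.1]
grip_width: 0.0623
gripper_force: 88.4
```

Request:
servo_tool --pt "-5.8 -1.4 0 0 0 0 0.4" --pt "-11.7 -2.8 0 0 0 0 0.4" --pt "-17.5 -4.1 0 0 0 0 0.4" --pt "-23.4 -5.5 0 0 0 0 0.4" --pt "-29.2 -6.9 0 0 0 0 0.4"

```text
clock: 35.2
tcp_pos: [0.4676, 0.2926, 0.1259]
orientation: [1.813, 2.292, -0.234]
contact_force: [-1.1, 0.5, -4.7]
grip_width: 0.0624
gripper_force: 88.4
```

Request:
servo_tool --pt "-5.8 -1.4 0 0 0 0 0.4" --pt "-11.7 -2.8 0 0 0 0 0.4" --pt "-17.5 -4.1 0 0 0 0 0.4" --pt "-23.4 -5.5 0 0 0 0 0.4" --pt "-29.2 -6.9 0 0 0 0 0.4"

```text
clock: 35.62
tcp_pos: [0.4672, 0.2938, 0.1247]
orientation: [1.517, 1.923, -0.625]
contact_force: [-0.0, -0.3, -3.6]
grip_width: 0.0624
gripper_force: 88.5
```

Request:
servo_tool --pt "0 0 0 0 0 0 0.4" --pt "0 0 0 0 0 0 0.4" --pt "0 0 0 0 0 0 0.4" --pt "0 0 0 0 0 0 0.4"

```text
clock: 35.95
tcp_pos: [0.4688, 0.2904, 0.1268]
orientation: [1.527, 1.923, -0.622]
contact_force: [-0.4, -0.8, -3.9]
grip_width: 0.0621
gripper_force: 89.0
```

```bash
python3 - <<'E'
from h import *
p,M,u=pot((.4657,.3036),283.3); M2=Rtool(13.3,u,45); P85=p-.015*M[:,2]
q=np.r_[P85[:2],.086]+.024*M2[:,2]; go(q,M2); inhand(P85); print(r.get_obs()['joints'])
E
```

```text
turn [-0.4  0.2  0.1] shift [  7.5 -31.5 -57.8]
inhand 658 [0.1052 0.1482 0.1722] ((465.71942138671875, 304.51385498046875), (62.525550842285156, 64.5458984375), 12.62320327758789)
[-1.5479  0.8406  0.8292  1.7153  0.0686  1.2413 -0.586 ]
```

Request:
servo_tool --pt "0 0 0 0 0 -25 0.4" --pt "0 0 0 0 0 -45 0.4" --pt "0 0 0 0 0 -54 0.4" --pt "0 0 0 0 0 -57 0.4" --pt "0 0 0 0 0 -57 0.4"

```text
clock: 36.42
tcp_pos: [0.468, 0.2918, 0.0697]
orientation: [1.523, 1.924, -0.625]
contact_force: [-1.6, -0.6, -1.9]
grip_width: 0.062
gripper_force: 89.1
```

Request:
servo_tool --pt "0 0 0 0 0 -1 0.4" --pt "0 0 0 0 0 -1 0.4" --pt "0 0 0 0 0 -1 0.4" --pt "0 0 0 0 0 -1 0.2" --pt "0 0 0 0 0 -1 0"

```text
clock: 36.83
tcp_pos: [0.4688, 0.2919, 0.0685]
orientation: [1.523, 1.924, -0.622]
contact_force: [0.2, -0.6, 0.7]
grip_width: 0.0785
gripper_force: 0.0
```

Request:
servo_tool --pt "0 0 0 0 0 0 0" --pt "0 0 0 0 0 0 0" --pt "0 0 0 0 0 0 0" --pt "0 0 0 0 0 0 0" --pt "0 0 0 0 0 0 0"

```text
clock: 37.25
tcp_pos: [0.468, 0.2921, 0.0673]
orientation: [1.521, 1.924, -0.625]
contact_force: [0.1, 0.3, 0.2]
grip_width: 0.0855
gripper_force: 0.0
```

Request:
servo_tool --pt "0 0 0 -3 12 12 0" --pt "0 0 0 -6 26 26 0" --pt "0 0 0 -11 46 46 0" --pt "0 0 0 -15 66 66 0" --pt "0 0 0 -19 84 86 0"

```text
clock: 37.67
tcp_pos: [0.4485, 0.3772, 0.1541]
orientation: [1.521, 1.925, -0.625]
contact_force: [0.3, -0.4, -0.2]
grip_width: 0.0853
gripper_force: 0.0
```

Request:
servo_tool --pt "0 0 0 0 0 200 0" --pt "0 0 0 0 0 200 0" --pt "0 0 0 0 0 200 0" --pt "0 0 0 0 0 200 0" --pt "0 0 0 0 0 200 0"

```text
clock: 38.08
tcp_pos: [0.4493, 0.3758, 0.3567]
orientation: [1.523, 1.924, -0.622]
contact_force: [0.8, -0.6, -0.2]
grip_width: 0.0854
gripper_force: 0.0
```

```bash
cat >> h.py <<'E'
RM=np.array([.6488,-.3073]);RX=np.array([.9325,-.3612]);RY=np.array([.3612,.9325])
def peg(y,x=-.045): return RM+RX*x+RY*y
E
python3 - <<'E'
from h import *
im,d=pots()
for y in(-.1,0,.1): print(y,peg(y))
for yaw in(68.8,-111.2): go(np.r_[peg(.1),.36],Rtool(yaw))
print(r.get_obs()['joints'],r.get_obs()['tcp_pos'])
E
```

```text
pot [205 178  33  32 564] z90 0.114 [618.8 218.4] [63.9 61.7] 83.4
pot [164 238  36  30 593] z90 0.114 [464.3 307.6] [61.4 65.7] 12.9
pot [268 240  33  32 284] z90 0.115 [465.5  51.1] [63.2 60.6] 69.9
-0.1 [ 0.5707 -0.3843]
0 [ 0.6068 -0.291 ]
0.1 [ 0.643  -0.1978]
turn [34.5 31.  52.8] shift [ 191.7 -574.1   -2.7]
turn [  36.2  -40.3 -116.8] shift [ 191.7 -574.1   -2.7]
[-1.6131  0.6873  0.9136  1.3546  0.1519  1.7208 -0.4951] [0.4513 0.3763 0.3627]
```

All three pots stand: A (0.619, 0.218), B (0.464, 0.308), C (0.466, 0.051), tops at 114 mm. Now the utensils, starting at peg2 (0.643, −0.198).

Request:
servo_tool --pt "17.2 15.5 26.4 64 -191 0 0" --pt "17.2 15.5 26.4 64 -191 0 0" --pt "17.2 15.5 26.4 64 -191 0 0" --pt "17.2 15.5 26.4 64 -191 0 0" --pt "17.2 15.5 26.4 64 -191 0 0" --force 40

```text
clock: 38.55
tcp_pos: [0.5132, 0.1816, 0.3533]
orientation: [1.127, 2.567, -0.354]
contact_force: [0.6, 0.3, 1.0]
grip_width: 0.0854
gripper_force: 0.0
```

Request:
servo_tool --pt "17.2 15.5 26.4 64 -191 0 0" --pt "17.2 15.5 26.4 64 -191 0 0" --pt "17.2 15.5 26.4 64 -191 0 0" --pt "17.2 15.5 26.4 64 -191 0 0" --pt "17.2 15.5 26.4 64 -191 0 0"

```text
clock: 38.97
tcp_pos: [0.5611, 0.0383, 0.3531]
orientation: [0.723, 2.979, -0.109]
contact_force: [-0.8, -0.3, -0.2]
grip_width: 0.0855
gripper_force: 0.0
```

Request:
servo_tool --pt "0 0 0 64 -191 0 0" --pt "0 0 0 64 -191 0 0" --pt "0 0 0 64 -191 0 0" --pt "0 0 0 64 -191 0 0" --pt "0 0 0 64 -191 0 0"

```text
clock: 39.38
tcp_pos: [0.625, -0.1541, 0.3523]
orientation: [0.729, 2.977, -0.117]
contact_force: [0.3, 0.7, 0.0]
grip_width: 0.0857
gripper_force: 0.0
```

Request:
servo_tool --pt "0 0 0 0 0 0 0" --pt "0 0 0 0 0 0 0" --pt "0 0 0 0 0 0 0" --pt "0 0 0 0 0 0 0"

```text
clock: 39.72
tcp_pos: [0.6253, -0.1488, 0.3523]
orientation: [0.723, 2.979, -0.114]
contact_force: [0.2, 0.3, -0.5]
grip_width: 0.0853
gripper_force: 0.0
```

```bash
cat >> h.py <<'E'
def heads():
    "wrist view: bamboo head tops near the pegs, in the rail frame"
    T=pose('wrist'); im,d=r.grab_frame('wrist'); P=cloud('wrist',d,T); hsv=cv2.cvtColor(im,cv2.COLOR_BGR2HSV)
    m=(P[...,2]>.222)&(P[...,2]<.245)&(hsv[...,0]>8)&(hsv[...,0]<25)&(hsv[...,1]>70)
    q=P[m]; X=(q[:,:2]-RM)@RX; Y=(q[:,:2]-RM)@RY
    for y in(-.1,0,.1):
        k=abs(Y-y)<.03
        if k.sum()>20: print('head',y,k.sum(),'x %.4f'%np.median(X[k]),'y %.4f..%.4f'%tuple(np.percentile(Y[k],[2,98])),'z',np.median(q[k,2]))
    return im
E
python3 - <<'E'
from h import *
go(np.r_[peg(.1),.195],Rtool(68.8)); print(r.get_obs()['joints'])
im=heads(); cv2.imwrite('pics/w1.png',im)
E
```

```text
turn [5.  3.4 6.1] shift [  17.7  -49.  -157.3]
[-0.5849  0.3786  0.9426  1.5341 -0.2438  1.3032  1.4606]
head -0.1 216 x -0.0461 y -0.1147..-0.0858 z 0.2273850370676333
head 0 218 x -0.0466 y -0.0145..0.0140 z 0.22753727984772817
head 0.1 221 x -0.0468 y 0.0854..0.1135 z 0.22766489017498787
```

View pics/w1.png

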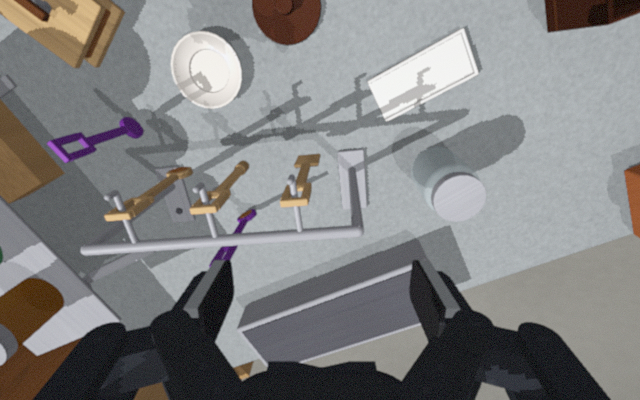

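The wrist view shows the three heads at rail x −46 mm and z 0.228, as expected. From this view, peg2 holds the turner, peg1 the stirrer and peg0 the spoon. I'll align and descend on the turner.

Request:
servo_tool --pt "5 3.4 6.1 16.5 -48.5 0 0" --pt "5 3.4 6.1 16.5 -48.5 0 0" --pt "5 3.4 6.1 16.5 -48.5 0 0" --pt "5 3.4 6.1 16.5 -48.5 0 0.25" --pt "5 3.4 6.1 16.5 -48.5 0 0.25"

```text
clock: 40.18
tcp_pos: [0.6419, -0.1979, 0.3526]
orientation: [0.579, 3.087, 0.0]
contact_force: [1.1, 0.5, -0.1]
grip_width: 0.0649
gripper_force: 0.0
```

Request:
servo_tool --pt "0 0 0 0 0 0 0.25" --pt "0 0 0 0 0 0 0.25" --pt "0 0 0 0 0 0 0.25" --pt "0 0 0 0 0 0 0.25"

```text
clock: 40.52
tcp_pos: [0.6419, -0.1979, 0.3529]
orientation: [0.578, 3.087, 0.0]
contact_force: [-0.5, 0.1, -0.1]
grip_width: 0.0639
gripper_force: 0.0
```

```bash
python3 - <<'E'
from h import *
go(np.r_[peg(.1,-.0465),.195],Rtool(68.8)); print(r.get_obs()['joints'],r.get_obs()['grip_width'])
E
```

```text
turn [0.  0.1 0. ] shift [  -0.3    0.7 -157.9]
[-0.347   0.4792  0.8634  1.3874 -0.3618  1.4368  1.7076] 0.063935596295157
```

Request:
servo_tool --pt "0 0 0 0 1 -40 0.25" --pt "0 0 0 0 1 -80 0.25" --pt "0 0 0 0 1 -115 0.25" --pt "0 0 0 0 1 -145 0.25" --pt "0 0 0 0 1 -158 0.25"

```text
clock: 40.93
tcp_pos: [0.6396, -0.1963, 0.1903]
orientation: [-0.579, -3.082, -0.001]
contact_force: [0.2, -0.2, -0.3]
grip_width: 0.0638
gripper_force: 0.0
```

Request:
servo_tool --pt "0 0 0 0 0 0 0.25" --pt "0 0 0 0 0 0 0.25" --pt "0 0 0 0 0 0 0.8" --pt "0 0 0 0 0 0 0.8" --pt "0 0 0 0 0 0 0.8"

```text
clock: 41.35
tcp_pos: [0.6427, -0.1988, 0.1967]
orientation: [0.581, 3.084, -0.001]
contact_force: [0.5, -0.5, 0.6]
grip_width: 0.0284
gripper_force: 0.0
```

Request:
servo_tool --pt "0 0 0 0 0 0 0.8" --pt "0 0 0 0 0 0 0.8" --pt "0 0 0 0 0 0 0.8" --pt "0 0 0 0 0 0 0.8" --pt "0 0 0 0 0 0 0.8"

```text
clock: 41.77
tcp_pos: [0.6417, -0.1981, 0.1947]
orientation: [0.581, 3.087, -0.0]
contact_force: [0.4, 0.8, -0.6]
grip_width: 0.017
gripper_force: 0.0
```

Request:
servo_tool --pt "0 0 0 0 0 8 0.8" --pt "0 0 0 0 0 16 0.8" --pt "0 0 0 0 0 20 0.8" --pt "0 0 0 0 0 20 0.8" --pt "0 0 0 0 0 20 0.8"

```text
clock: 42.18
tcp_pos: [0.642, -0.1983, 0.2153]
orientation: [0.581, 3.086, -0.001]
contact_force: [0.3, 0.4, 0.7]
grip_width: 0.0171
gripper_force: 0.0
```

```bash
python3 - <<'E'
from h import *
go(np.r_[peg(.1,-.0465),.215],Rtool(68.8)); o=r.get_obs(); print(o['contact_force'],o['grip_width'])
E
```

```text
turn [0.  0.1 0.1] shift [-0.4  1.1 -0.3]
[0.2689 0.3583 0.6588] 0.01709693473299502
```

The fingers closed to 17 mm on nothing. I'll look.

```bash
python3 - <<'E'
from h import *
im=heads(); s,_=r.grab_frame('side'); t,_=r.grab_frame('top')
cv2.imwrite('pics/w2.png',np.vstack([cv2.resize(im,(640,300)),np.hstack([cv2.resize(s[180:330,260:420],(320,300)),cv2.resize(t[130:250,340:468],(320,300))])]))
E
```

```text
head -0.1 284 x -0.0459 y -0.0941..-0.0852 z 0.22668173570027922
head 0 775 x -0.0465 y -0.0147..0.0140 z 0.22752028384277276
head 0.1 701 x -0.0469 y 0.0850..0.1124 z 0.227553586400884
```

View pics/w2.png

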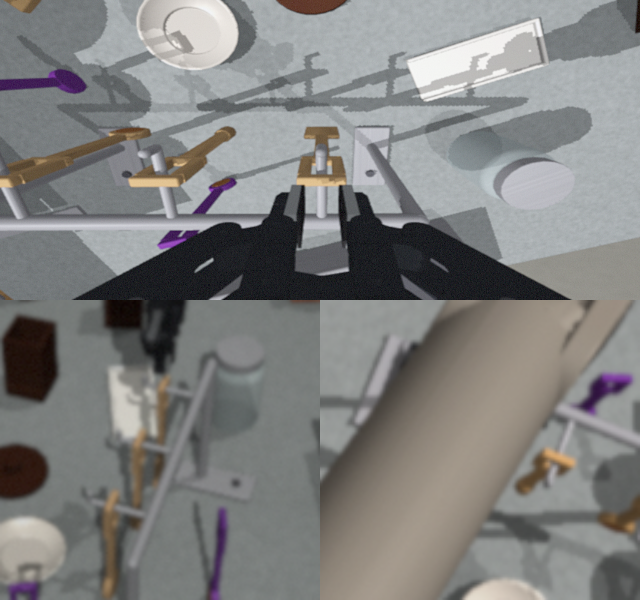

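```bash
python3 - <<'E'
from h import *
T=r.camera_info('wrist')['T_tool_cam']
pts=np.array([[0,0,z] for z in(-.05,-.04,-.03,-.019,-.01,0,.01)])
print(proj('wrist',pts,T))
im,d=r.grab_frame('wrist')
hsv=im.max(2)
P=cloud('wrist',d,T)  # tool coordinates
m=(d>0)&(abs(P[...,0])<.02)&(abs(P[...,1])<.03)&(P[...,2]>-.08)&(P[...,2]<.012)
q=P[m]; print(m.sum())
for s in(-1,1):
    k=q[:,1]*s>0; w=q[k]; w=w[np.argsort(-w[:,2])]; print(s,w[::max(1,len(w)//14)].round(4).tolist())
o=r.get_obs(); print(o['tcp_pos'],o['grip_width'])
E
```

```text
[[321.8552 277.2077]
 [321.82   266.1366]
 [321.7887 256.311 ]
 [321.7581 246.7052]
 [321.7357 239.6406]
 [321.713  232.5089]
 [321.6924 226.0321]]
4934
-1 [[0.0028, -0.0078, 0.0119], [0.0063, -0.0017, -0.0041], [0.0092, -0.0004, -0.006], [-0.0008, -0.0088, -0.0128], [0.0011, -0.0075, -0.014], [0.0086, -0.0087, -0.0449], [0.0078, -0.0164, -0.0501], [0.0038, -0.0087, -0.0549], [0.0109, -0.0105, -0.0594], [0.007, -0.0207, -0.0635], [0.0112, -0.01, -0.067], [0.0056, -0.0101, -0.0721], [0.0096, -0.0099, -0.0736], [0.0128, -0.0169, -0.0769], [0.0064, -0.0107, -0.0799]]
1 [[0.0028, 0.0069, 0.0118], [-0.0103, 0.0021, -0.0039], [0.0131, 0.0014, -0.0062], [-0.0047, 0.0061, -0.0129], [-0.0041, 0.0007, -0.0141], [0.0072, 0.0186, -0.0454], [0.0113, 0.0131, -0.0506], [0.0067, 0.0174, -0.0553], [0.0109, 0.0119, -0.0595], [0.0003, 0.0084, -0.0635], [0.0099, 0.0084, -0.0672], [-0.0037, 0.0096, -0.0723], [-0.0086, 0.0088, -0.0736], [0.0119, 0.0193, -0.0769], [0.0127, 0.0195, -0.0799]]
[ 0.6415 -0.198   0.2143] 0.01720957394801128
```

```bash
python3 - <<'E'
from h import *
T=r.camera_info('wrist')['T_tool_cam']
im,d=r.grab_frame('wrist'); P=cloud('wrist',d,T)
for c in range(280,364,6):
    col=[(rr,int(im[rr,c].max()),P[rr,c].round(3).tolist()) for rr in range(236,290,6)]
    print(c,[(a,b,p) for a,b,p in col if p[2]==p[2] and p[2]<.02 and abs(p[0])<.06][:4])
E
```

```text
280 [(260, 30, [0.007, -0.02, -0.046]), (266, 40, [0.008, -0.019, -0.052]), (272, 46, [0.007, -0.019, -0.057]), (278, 41, [0.007, -0.018, -0.061])]
286 [(260, 22, [0.007, -0.017, -0.046]), (266, 42, [0.007, -0.017, -0.051]), (272, 81, [0.007, -0.016, -0.056]), (278, 99, [0.012, -0.015, -0.068])]
292 [(248, 98, [0.012, -0.015, -0.042]), (254, 96, [0.011, -0.014, -0.047]), (266, 102, [0.012, -0.013, -0.059]), (272, 103, [0.011, -0.013, -0.063])]
298 [(236, 118, [0.002, -0.014, -0.009]), (242, 226, [0.0, -0.014, -0.013]), (248, 100, [0.012, -0.012, -0.042]), (254, 105, [0.011, -0.011, -0.048])]
304 [(236, 113, [0.002, -0.011, -0.009]), (242, 225, [-0.0, -0.011, -0.013]), (248, 124, [0.011, -0.009, -0.041]), (254, 74, [0.009, -0.009, -0.043])]
310 [(236, 114, [0.002, -0.007, -0.01]), (242, 224, [0.001, -0.007, -0.015]), (248, 225, [-0.004, -0.007, -0.013])]
316 [(236, 115, [0.003, -0.003, -0.01]), (242, 226, [0.0, -0.003, -0.014]), (248, 222, [-0.003, -0.003, -0.014]), (254, 183, [-0.013, -0.004, -0.004])]
322 [(236, 115, [0.002, 0.0, -0.01]), (242, 201, [0.001, 0.0, -0.014]), (248, 225,
[... 169 characters left out ...]
])]
334 [(236, 110, [0.003, 0.007, -0.01]), (242, 137, [0.0, 0.007, -0.014]), (248, 225, [-0.004, 0.007, -0.013])]
340 [(236, 113, [0.002, 0.011, -0.01]), (242, 189, [0.001, 0.011, -0.014]), (248, 17, [0.011, 0.009, -0.042]), (254, 20, [0.011, 0.009, -0.048])]
346 [(242, 156, [-0.0, 0.014, -0.013]), (248, 99, [0.012, 0.012, -0.043]), (254, 104, [0.011, 0.011, -0.048]), (260, 103, [0.012, 0.011, -0.054])]
352 [(248, 146, [0.011, 0.015, -0.042]), (254, 105, [0.011, 0.014, -0.048]), (260, 101, [0.012, 0.014, -0.054]), (266, 99, [0.011, 0.013, -0.058])]
358 [(260, 27, [0.007, 0.017, -0.047]), (266, 25, [0.007, 0.017, -0.052]), (272, 41, [0.007, 0.016, -0.057]), (278, 73, [0.011, 0.015, -0.068])]
```

The fingertips really end about 40 mm behind the reported TCP (tool z ≈ −0.040, both by depth and in the picture). That explains the earlier slips. So I'll descend 60 mm more and grasp the head there.

Request:
servo_tool --pt "0 0 0 0 1 0 0.25" --pt "0 0 0 0 1 0 0.25" --pt "0 0 0 0 1 0 0.25" --pt "0 0 0 0 1 0 0.25" --pt "0 0 0 0 1 0 0.25"

```text
clock: 42.85
tcp_pos: [0.6417, -0.1972, 0.2147]
orientation: [0.581, 3.087, -0.001]
contact_force: [-0.4, -0.0, 0.9]
grip_width: 0.064
gripper_force: 0.0
```

Request:
servo_tool --pt "0 0 0 0 0 -20 0.25" --pt "0 0 0 0 0 -40 0.25" --pt "0 0 0 0 0 -55 0.25" --pt "0 0 0 0 0 -60 0.25" --pt "0 0 0 0 0 -60 0.25"

```text
clock: 43.27
tcp_pos: [0.6408, -0.1968, 0.1534]
orientation: [-0.581, -3.085, 0.001]
contact_force: [-0.6, 0.8, -0.2]
grip_width: 0.0638
gripper_force: 0.0
```

Request:
servo_tool --pt "0 0 0 0 0 0 0.25" --pt "0 0 0 0 0 0 0.25" --pt "0 0 0 0 0 0 0.8" --pt "0 0 0 0 0 0 0.8" --pt "0 0 0 0 0 0 0.8"

```text
clock: 43.68
tcp_pos: [0.6421, -0.1973, 0.1555]
orientation: [0.581, 3.086, -0.0]
contact_force: [0.1, 1.2, 3.0]
grip_width: 0.0292
gripper_force: 41.4
```

Request:
servo_tool --pt "0 0 0 0 0 0 0.8" --pt "0 0 0 0 0 0 0.8" --pt "0 0 0 0 0 0 0.8" --pt "0 0 0 0 0 0 0.8" --pt "0 0 0 0 0 0 0.8"

```text
clock: 44.1
tcp_pos: [0.6421, -0.1972, 0.1554]
orientation: [0.581, 3.086, -0.0]
contact_force: [-0.5, 0.9, 5.9]
grip_width: 0.0296
gripper_force: 41.0
```

Request:
servo_tool --pt "0 0 0 0 0 8 0.8" --pt "0 0 0 0 0 16 0.8" --pt "0 0 0 0 0 20 0.8" --pt "0 0 0 0 0 20 0.8" --pt "0 0 0 0 0 20 0.8"

```text
clock: 44.52
tcp_pos: [0.6418, -0.1973, 0.175]
orientation: [0.581, 3.086, -0.001]
contact_force: [0.5, 0.3, -0.3]
grip_width: 0.0294
gripper_force: 40.5
```

```bash
python3 - <<'E'
from h import *
im=heads(); o=r.get_obs(); print(o['contact_force'],o['grip_width'],o['tcp_pos'],o['joints'])
cv2.imwrite('pics/w3.png',im[100:400])
E
```

```text
head 0 1308 x -0.0467 y -0.0147..0.0140 z 0.2274270488202955
head 0.1 1295 x -0.0491 y 0.0853..0.1145 z 0.237017316584695
[0.9633 0.2421 0.0996] 0.02938899621783949 [ 0.6415 -0.1971  0.1746] [-0.3151  0.599   0.7836  1.6239 -0.4599  1.1117  1.7881]
```

View pics/w3.png

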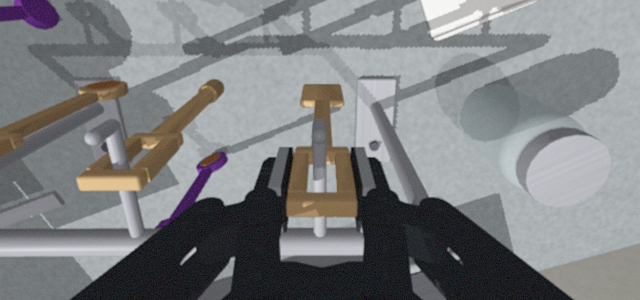

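Gripped (29.4 mm, 40 N). I draw it 60 mm off the peg, lift, and carry it over to pot C, which already lies nearly square to the turner.

Request:
servo_tool --pt "0 0 0 -12 4.5 0 0.8" --pt "0 0 0 -26 10 0 0.8" --pt "0 0 0 -42 16 0 0.8" --pt "0 0 0 -58 22 0 0.8" --pt "0 0 0 -58 22 0 0.8"

```text
clock: 44.98
tcp_pos: [0.5806, -0.1743, 0.174]
orientation: [-0.582, -3.085, -0.002]
contact_force: [-0.0, 0.0, -0.7]
grip_width: 0.0293
gripper_force: 40.4
```

Request:
servo_tool --pt "0 0 0 0 0 30 0.8" --pt "0 0 0 0 0 60 0.8" --pt "0 0 0 0 0 90 0.8" --pt "0 0 0 0 0 105 0.8" --pt "0 0 0 0 0 105 0.8"

```text
clock: 45.4
tcp_pos: [0.5861, -0.1764, 0.2836]
orientation: [0.58, 3.08, -0.001]
contact_force: [0.8, 0.3, -0.3]
grip_width: 0.0291
gripper_force: 40.5
```

Request:
servo_tool --pt "0 0 0 -14 25 0 0.8" --pt "0 0 0 -28 50 0 0.8" --pt "0 0 0 -42 75 0 0.8" --pt "0 0 0 -52 98 0 0.8" --pt "0 0 0 -60 113 0 0.8"

```text
clock: 45.82
tcp_pos: [0.5226, -0.0594, 0.2785]
orientation: [-0.577, -3.087, 0.0]
contact_force: [0.3, 0.6, -1.4]
grip_width: 0.0293
gripper_force: 40.5
```

Request:
servo_tool --pt "0 0 0 -14 25 0 0.8" --pt "0 0 0 -28 50 0 0.8" --pt "0 0 0 -42 75 0 0.8" --pt "0 0 0 -52 98 0 0.8" --pt "0 0 0 -58 113 0 0.8"

```text
clock: 46.23
tcp_pos: [0.4641, 0.0535, 0.2789]
orientation: [-0.576, -3.087, 0.0]
contact_force: [0.7, 0.2, -0.9]
grip_width: 0.0293
gripper_force: 40.5
```

Request:
servo_tool --pt "0 0 0 0 0 0 0.8" --pt "0 0 0 0 0 0 0.8" --pt "0 0 0 0 0 0 0.8" --pt "0 0 0 0 0 0 0.8"

```text
clock: 46.57
tcp_pos: [0.466, 0.0496, 0.2795]
orientation: [0.584, 3.086, -0.002]
contact_force: [-1.2, -0.3, -0.8]
grip_width: 0.0296
gripper_force: 40.5
```

```bash
cat >> h.py <<'E'
def held():
    "bamboo points under the gripper, side view: x,y by height"
    o=r.get_obs(); c=o['tcp_pos']
    for n in('side','top'):
        im,d=r.grab_frame(n); P=cloud(n,d); hsv=cv2.cvtColor(im,cv2.COLOR_BGR2HSV)
        m=(hsv[...,0]>8)&(hsv[...,0]<25)&(hsv[...,1]>70)&(im[...,2]>90)&(np.linalg.norm(P[...,:2]-c[:2],axis=2)<.06)&(P[...,2]<c[2]+.09)
        q=P[m]
        if len(q): print(n,'held n',len(q),'zmin %.3f zmax %.3f'%(q[:,2].min(),q[:,2].max()))
        for a in np.arange(0,.3,.04):
            k=(q[:,2]>a)&(q[:,2]<a+.04)
            if k.sum()>4: print('  z%.2f'%a,np.median(q[k],0),k.sum())
E
python3 - <<'E'
from h import *
pots(); go(np.array([.4655,.051,.114]),Rtool(68.8)); o=r.get_obs(); print(o['grip_width'],o['joints']); held()
E
```

```text
pot [205 178  33  30 438] z90 0.114 [618.6 218.6] [62.9 62.2] 82.3
pot [164 238  36  30 583] z90 0.114 [464.5 307.3] [61.9 64.3] 12.9
turn [0.1 0.  0.2] shift [  -0.5    1.4 -165.5]
0.029657994527221114 [-1.041   0.0263  0.8376  1.9591 -0.0199  1.1648  1.0006]
side held n 112 zmin 0.177 zmax 0.350
  z0.16 [0.4632 0.0361 0.1892] 18
  z0.20 [0.4649 0.0367 0.2178] 37
  z0.24 [0.4661 0.0444 0.2581] 25
  z0.28 [0.4682 0.0435 0.3049] 29
```

```bash
cat >> h.py <<'E'
def rim(c,n='wrist',w=.07,save=None):
    T=pose(n); im,d=r.grab_frame(n); P=cloud(n,d,T)
    m=(P[...,2]>.1)&(P[...,2]<.122)&(im[...,2]>im[...,0]*1.35)&(cv2.cvtColor(im,cv2.COLOR_BGR2HSV)[...,0]<9)&(abs(P[...,0]-c[0])<w)&(abs(P[...,1]-c[1])<w)
    q=P[m]
    if save: cv2.imwrite(save,im)
    print(n,'rim',len(q),np.median(q[:,2]) if len(q) else '',cv2.minAreaRect(q[:,:2].astype(np.float32)*1000) if len(q) else '')
E
python3 - <<'E'
from h import *
rim((.4655,.051)); rim((.4655,.051),'side')
E
```

```text
wrist rim 397 0.11184501061414875 ((464.0110168457031, 51.085811614990234), (61.754905700683594, 63.08855438232422), 70.07889556884766)
side rim 96 0.10844427591999634 ((465.84637451171875, 48.026466369628906), (67.4745864868164, 61.22114944458008), 71.837646484375)
```

Pot C is confirmed at (0.465, 0.051) in the wrist view. Lowering and releasing.

Request:
servo_tool --pt "0 0 0 -0.5 1 -15 0.8" --pt "0 0 0 -0.5 1 -35 0.8" --pt "0 0 0 -0.5 1 -55 0.8" --pt "0 0 0 -0.5 1 -75 0.8" --pt "0 0 0 -0.5 1 -90 0.8"

```text
clock: 47.23
tcp_pos: [0.4647, 0.0515, 0.1883]
orientation: [-0.582, -3.087, 0.002]
contact_force: [-0.0, 0.1, -0.3]
grip_width: 0.0295
gripper_force: 40.5
```

Request:
servo_tool --pt "0 0 0 0 0 -20 0.8" --pt "0 0 0 0 0 -40 0.8" --pt "0 0 0 0 0 -58 0.8" --pt "0 0 0 0 0 -69 0.8" --pt "0 0 0 0 0 -74 0.8"

```text
clock: 47.65
tcp_pos: [0.4644, 0.0514, 0.1143]
orientation: [-0.581, -3.086, 0.003]
contact_force: [-0.0, 0.1, -0.3]
grip_width: 0.0292
gripper_force: 40.5
```

Request:
servo_tool --pt "0 0 0 0 0 0 0.8" --pt "0 0 0 0 0 0 0.8" --pt "0 0 0 0 0 0 0.6" --pt "0 0 0 0 0 0 0.4" --pt "0 0 0 0 0 0 0.3"

```text
clock: 48.07
tcp_pos: [0.4658, 0.0521, 0.1165]
orientation: [0.581, 3.086, 0.001]
contact_force: [0.0, -0.2, 0.6]
grip_width: 0.0573
gripper_force: 0.0
```

Request:
servo_tool --pt "0 0 0 0 0 0 0.25" --pt "0 0 0 0 0 0 0.25" --pt "0 0 0 0 0 20 0.25" --pt "0 0 0 0 0 50 0.25" --pt "0 0 0 0 0 90 0.25"

```text
clock: 48.48
tcp_pos: [0.4633, 0.0511, 0.2051]
orientation: [-0.581, -3.084, 0.007]
contact_force: [0.4, 0.6, -0.7]
grip_width: 0.064
gripper_force: 0.0
```

Request:
servo_tool --pt "0 0 0 0 0 100 0.25" --pt "0 0 0 0 0 100 0.25" --pt "0 0 0 0 0 100 0.25" --pt "0 0 0 0 0 100 0.25" --pt "0 0 0 0 0 100 0.25"

```text
clock: 48.9
tcp_pos: [0.4655, 0.0521, 0.3063]
orientation: [0.58, 3.086, 0.003]
contact_force: [0.2, 0.1, -1.1]
grip_width: 0.0642
gripper_force: 0.0
```

```bash
python3 - <<'E'
from h import *
held(); rim((.465,.051))
go(np.r_[peg(0,-.0465),.30],Rtool(68.8)); print(r.get_obs()['clock'])
E
```

```text
side held n 108 zmin 0.094 zmax 0.188
  z0.08 [0.465  0.0487 0.109 ] 16
  z0.12 [0.4678 0.0438 0.1446] 44
  z0.16 [0.4677 0.0421 0.178 ] 48
wrist rim 429 0.11191338866404926 ((464.0839538574219, 51.3449821472168), (62.246097564697266, 62.88471221923828), 69.79922485351562)
turn [ 0.1 -0.1  0.1] shift [ 141.3 -342.1   -4.2]
49.05
```

The turner stands nearly upright in C. Next is the utensil on peg1.

Request:
servo_tool --pt "0 0 0 71 -171 0 0.25" --pt "0 0 0 71 -171 0 0.25" --pt "0 0 0 71 -171 0 0.25" --pt "0 0 0 71 -171 0 0.25" --pt "0 0 0 71 -171 0 0.25"

```text
clock: 49.47
tcp_pos: [0.536, -0.1246, 0.3044]
orientation: [-0.589, -3.085, 0.007]
contact_force: [-0.2, -0.2, 0.7]
grip_width: 0.064
gripper_force: 0.0
```

Request:
servo_tool --pt "0 0 0 70 -171 0 0.25" --pt "0 0 0 70 -171 0 0.25" --pt "0 0 0 70 -171 0 0.25" --pt "0 0 0 70 -171 0 0.25" --pt "0 0 0 70 -171 0 0.25"

```text
clock: 49.88
tcp_pos: [0.6051, -0.2958, 0.3028]
orientation: [-0.589, -3.083, 0.006]
contact_force: [-1.4, 0.7, 0.1]
grip_width: 0.064
gripper_force: 0.0
```

Request:
servo_tool --pt "0 0 0 0 0 0 0.25" --pt "0 0 0 0 0 0 0.25" --pt "0 0 0 0 0 0 0.25" --pt "0 0 0 0 0 0 0.25"

```text
clock: 50.22
tcp_pos: [0.6062, -0.2885, 0.305]
orientation: [-0.578, -3.087, -0.001]
contact_force: [-0.8, 1.4, 0.2]
grip_width: 0.0642
gripper_force: 0.0
```

```bash
python3 - <<'E'
from h import *
heads(); go(np.r_[peg(0,-.0465),.155],Rtool(68.8)); print(r.get_obs()['joints'])
E
```

```text
head -0.1 347 x -0.0460 y -0.1149..-0.0860 z 0.22758736684956132
head 0 303 x -0.0462 y -0.0147..0.0129 z 0.2276876583753979
turn [-0.  0.  0.] shift [  -0.9   -2.1 -150.3]
[-0.2455  0.5305  0.9343  1.4659 -0.4297  1.3608  1.913 ]
```

Request:
servo_tool --pt "0 0 0 -1 -2 -35 0.25" --pt "0 0 0 -1 -2 -70 0.25" --pt "0 0 0 -1 -2 -105 0.25" --pt "0 0 0 -1 -2 -135 0.25" --pt "0 0 0 -1 -2 -150 0.25"

```text
clock: 50.68
tcp_pos: [0.6038, -0.289, 0.152]
orientation: [-0.577, -3.084, -0.003]
contact_force: [-0.0, 0.8, -0.7]
grip_width: 0.0641
gripper_force: 0.0
```

Request:
servo_tool --pt "0 0 0 0 0 0 0.25" --pt "0 0 0 0 0 0 0.25" --pt "0 0 0 0 0 0 0.8" --pt "0 0 0 0 0 0 0.8" --pt "0 0 0 0 0 0 0.8"

```text
clock: 51.1
tcp_pos: [0.6062, -0.2929, 0.1578]
orientation: [0.58, 3.084, -0.002]
contact_force: [-1.9, -1.6, 4.9]
grip_width: 0.0289
gripper_force: 41.3
```

Request:
servo_tool --pt "0 0 0 0 0 0 0.8" --pt "0 0 0 0 0 0 0.8" --pt "0 0 0 0 0 0 0.8" --pt "0 0 0 0 0 0 0.8" --pt "0 0 0 0 0 0 0.8"

```text
clock: 51.52
tcp_pos: [0.6061, -0.2931, 0.1577]
orientation: [0.581, 3.084, -0.001]
contact_force: [-0.1, 0.1, 6.3]
grip_width: 0.0297
gripper_force: 40.8
```

Request:
servo_tool --pt "0 0 0 0 0 8 0.8" --pt "0 0 0 0 0 16 0.8" --pt "0 0 0 0 0 20 0.8" --pt "0 0 0 0 0 20 0.8" --pt "0 0 0 0 0 20 0.8"

```text
clock: 51.93
tcp_pos: [0.6053, -0.2922, 0.1761]
orientation: [0.581, 3.086, -0.001]
contact_force: [-0.1, 0.6, -0.1]
grip_width: 0.0293
gripper_force: 40.2
```

```bash
python3 - <<'E'
from h import *
o=r.get_obs(); print(o['contact_force'],o['grip_width'],o['tcp_pos']); go(np.r_[peg(0,-.0465),.175],Rtool(68.8))
E
```

```text
[-0.0821  0.5523 -0.1045] 0.029253967017972785 [ 0.6053 -0.2922  0.1761]
turn [0.  0.1 0.1] shift [ 0.1  1.7 -1.1]
```

Request:
servo_tool --pt "0 0 0 -12 4.5 0 0.8" --pt "0 0 0 -26 10 0 0.8" --pt "0 0 0 -42 16 0 0.8" --pt "0 0 0 -58 22 0 0.8" --pt "0 0 0 -58 22 0 0.8"

```text
clock: 52.35
tcp_pos: [0.5439, -0.2694, 0.1751]
orientation: [-0.583, -3.085, -0.002]
contact_force: [0.0, -0.4, -0.6]
grip_width: 0.0292
gripper_force: 40.1
```

Request:
servo_tool --pt "0 0 0 0 0 30 0.8" --pt "0 0 0 0 0 65 0.8" --pt "0 0 0 0 0 100 0.8" --pt "0 0 0 0 0 140 0.8" --pt "0 0 0 0 0 175 0.8"

```text
clock: 52.77
tcp_pos: [0.5474, -0.2703, 0.353]
orientation: [0.581, 3.086, -0.001]
contact_force: [1.4, -1.0, 0.0]
grip_width: 0.0293
gripper_force: 40.1
```

Request:
servo_tool --pt "0 0 0 4 30 0 0.8" --pt "0 0 0 9 60 0 0.8" --pt "0 0 0 14 95 0 0.8" --pt "0 0 0 19 130 0 0.8" --pt "0 0 0 24 163 0 0.8"

```text
clock: 53.18
tcp_pos: [0.5716, -0.1051, 0.3507]
orientation: [0.58, 3.087, 0.0]
contact_force: [0.4, 0.3, 0.4]
grip_width: 0.0291
gripper_force: 40.1
```

Request:
servo_tool --pt "0 0 3 4 30 0 0.8" --pt "0 0 6 9 60 0 0.8" --pt "0 0 9 14 95 0 0.8" --pt "0 0 12 19 130 0 0.8" --pt "0 0 14.5 24 163 0 0.8"

```text
clock: 53.6
tcp_pos: [0.5954, 0.0582, 0.3507]
orientation: [0.182, 3.136, 0.0]
contact_force: [1.0, -1.0, -0.2]
grip_width: 0.0291
gripper_force: 40.1
```

Request:
servo_tool --pt "0 0 0 4 30 0 0.8" --pt "0 0 0 9 60 0 0.8" --pt "0 0 0 14 95 0 0.8" --pt "0 0 0 19 130 0 0.8" --pt "0 0 0 24 160 0 0.8"

```text
clock: 54.02
tcp_pos: [0.6192, 0.2192, 0.3502]
orientation: [0.184, 3.136, 0.0]
contact_force: [0.0, 0.0, -0.5]
grip_width: 0.0295
gripper_force: 40.1
```

Request:
servo_tool --pt "0 0 0 0 0 0 0.8" --pt "0 0 0 0 0 0 0.8" --pt "0 0 0 0 0 0 0.8" --pt "0 0 0 0 0 0 0.8"

```text
clock: 54.35
tcp_pos: [0.6194, 0.214, 0.3509]
orientation: [0.191, 3.135, -0.001]
contact_force: [-0.3, -0.3, 0.3]
grip_width: 0.0295
gripper_force: 40.2
```

```bash
python3 - <<'E'
from h import *
pots();rim((.619,.218));rim((.619,.218),'side'); go(np.array([.619,.218,.10]),Rtool(83.3)); o=r.get_obs(); print(o['grip_width'],o['joints']); held()
E
```

```text
pot [205 178  33  32 556] z90 0.114 [618.8 218.7] [63.9 61.8] 83.2
pot [166 238  34  30 575] z90 0.114 [464.4 307.3] [61.3 63.7] 13.0
pot [268 240  33  32 277] z90 0.115 [465.4  51. ] [62.8 60.6] 70.2
wrist rim 377 0.11180763227384799 ((617.1939697265625, 219.6851806640625), (61.47801971435547, 62.985172271728516), 84.26136016845703)
side rim 80 0.10818430251652011 ((616.4863891601562, 217.07801818847656), (71.04471588134766, 51.93385314941406), 87.90840148925781)
turn [-0.   0.1  0.2] shift [  -0.3    3.6 -251.1]
0.02909252653083626 [-1.0113  0.448   0.8774  1.4341 -0.3437  1.4178  1.3185]
side held n 63 zmin 0.268 zmax 0.380
  z0.24 [0.6198 0.205  0.2728] 13
  z0.28 [0.6195 0.2094 0.2907] 32
top held n 86 zmin 0.108 zmax 0.381
  z0.24 [0.6161 0.2079 0.2723] 10
  z0.28 [0.6176 0.2095 0.2897] 49
```

The tip lies 87 mm under the TCP, so this is the 158 mm stirrer. Pot A is confirmed at (0.618, 0.219). Lowering and releasing.

Request:
servo_tool --pt "0 0 0 -1 4 -20 0.8" --pt "0 0 0 -1 4 -50 0.8" --pt "0 0 0 -1 4 -80 0.8" --pt "0 0 0 -1 4 -110 0.8" --pt "0 0 0 -1 4 -135 0.8"

```text
clock: 55.02
tcp_pos: [0.6175, 0.2196, 0.2138]
orientation: [-0.187, -3.136, 0.001]
contact_force: [-0.4, 0.5, -0.5]
grip_width: 0.0295
gripper_force: 40.2
```

Request:
servo_tool --pt "0 0 0 0 0 -35 0.8" --pt "0 0 0 0 0 -70 0.8" --pt "0 0 0 0 0 -98 0.8" --pt "0 0 0 0 0 -114 0.8" --pt "0 0 0 0 0 -119 0.8"

```text
clock: 55.43
tcp_pos: [0.616, 0.2192, 0.0935]
orientation: [-0.187, -3.132, 0.004]
contact_force: [-0.7, 0.4, -1.5]
grip_width: 0.0289
gripper_force: 40.1
```

Request:
servo_tool --pt "0 0 0 0 0 0 0.8" --pt "0 0 0 0 0 0 0.8" --pt "0 0 0 0 0 0 0.6" --pt "0 0 0 0 0 0 0.4" --pt "0 0 0 0 0 0 0.3"

```text
clock: 55.85
tcp_pos: [0.619, 0.2201, 0.0981]
orientation: [0.187, 3.134, 0.001]
contact_force: [-1.0, -0.5, 0.6]
grip_width: 0.0572
gripper_force: 0.0
```

Request:
servo_tool --pt "0 0 0 0 0 0 0.25" --pt "0 0 0 0 0 0 0.25" --pt "0 0 0 0 0 20 0.25" --pt "0 0 0 0 0 50 0.25" --pt "0 0 0 0 0 90 0.25"

```text
clock: 56.27
tcp_pos: [0.6162, 0.2195, 0.1853]
orientation: [-0.187, -3.132, 0.005]
contact_force: [-0.5, 1.2, 0.5]
grip_width: 0.064
gripper_force: 0.0
```

Request:
servo_tool --pt "0 0 0 0 0 120 0.25" --pt "0 0 0 0 0 120 0.25" --pt "0 0 0 0 0 120 0.25" --pt "0 0 0 0 0 120 0.25" --pt "0 0 0 0 0 120 0.25"

```text
clock: 56.68
tcp_pos: [0.6195, 0.2198, 0.3095]
orientation: [0.187, 3.131, 0.004]
contact_force: [-0.2, 0.0, -1.1]
grip_width: 0.0637
gripper_force: 0.0
```

```bash
python3 - <<'E'
from h import *
held(); rim((.619,.218))
go(np.r_[peg(-.1,-.046),.30],Rtool(68.8)); print(r.get_obs()['clock'],r.get_obs()['joints'])
E
```

```text
side held n 34 zmin 0.114 zmax 0.164
  z0.08 [0.6165 0.2067 0.1154] 5
  z0.12 [0.6187 0.2059 0.1404] 22
  z0.16 [0.6188 0.2112 0.1628] 7
top held n 103 zmin 0.050 zmax 0.170
  z0.08 [0.6304 0.2439 0.1121] 17
  z0.12 [0.6199 0.211  0.1364] 38
  z0.16 [0.6215 0.219  0.1639] 45
wrist rim 491 0.11180415551455508 ((617.246337890625, 219.8553924560547), (62.38178634643555, 62.94553756713867), 84.12584686279297)
turn [  0.   -0.1 -14.4] shift [ -47.5 -603.9   -5.2]
56.8333 [-1.0162  0.4731  0.8626  1.5044 -0.3634  1.3337  1.3303]
```

The stirrer stands in A with its head top at 0.164 m. Next is the spoon on peg0.

Request:
servo_tool --pt "0 0 -14.4 -12 -151 0 0.25" --pt "0 0 -14.4 -12 -151 0 0.25" --pt "0 0 -14.4 -12 -151 0 0.25" --pt "0 0 -14.4 -12 -151 0 0.25" --pt "0 0 -14.4 -12 -151 0 0.25"

```text
clock: 57.25
tcp_pos: [0.6045, 0.0601, 0.3062]
orientation: [-0.595, -3.084, 0.005]
contact_force: [-0.4, 0.2, 0.2]
grip_width: 0.0642
gripper_force: 0.0
```

Request:
servo_tool --pt "0 0 0 -12 -151 0 0.25" --pt "0 0 0 -12 -151 0 0.25" --pt "0 0 0 -12 -151 0 0.25" --pt "0 0 0 -12 -151 0 0.25" --pt "0 0 0 -12 -151 0 0.25"

```text
clock: 57.67
tcp_pos: [0.5917, -0.0899, 0.3062]
orientation: [-0.595, -3.084, 0.005]
contact_force: [-1.3, -0.9, -0.2]
grip_width: 0.0637
gripper_force: 0.0
```

Request:
servo_tool --pt "0 0 0 -12 -151 0 0.25" --pt "0 0 0 -12 -151 0 0.25" --pt "0 0 0 -12 -151 0 0.25" --pt "0 0 0 -12 -151 0 0.25" --pt "0 0 0 -12 -151 0 0.25"

```text
clock: 58.08
tcp_pos: [0.579, -0.24, 0.3059]
orientation: [-0.593, -3.084, 0.006]
contact_force: [-1.1, 0.0, 0.4]
grip_width: 0.0641
gripper_force: 0.0
```

Request:
servo_tool --pt "0 0 0 -12 -151 0 0.25" --pt "0 0 0 -12 -151 0 0.25" --pt "0 0 0 -12 -151 0 0.25" --pt "0 0 0 -12 -151 0 0.25" --pt "0 0 0 -12 -151 0 0.25"

```text
clock: 58.5
tcp_pos: [0.5666, -0.39, 0.3051]
orientation: [-0.591, -3.083, 0.005]
contact_force: [-1.1, 0.3, 1.2]
grip_width: 0.064
gripper_force: 0.0
```

Request:
servo_tool --pt "0 0 0 0 0 0 0.25" --pt "0 0 0 0 0 0 0.25" --pt "0 0 0 0 0 0 0.25" --pt "0 0 0 0 0 0 0.25"

```text
clock: 58.83
tcp_pos: [0.5713, -0.382, 0.3063]
orientation: [0.574, 3.088, 0.001]
contact_force: [0.0, -0.2, -0.1]
grip_width: 0.0639
gripper_force: 0.0
```

```bash
python3 - <<'E'
from h import *
heads(); go(np.r_[peg(-.1,-.046),.155],Rtool(68.8)); print(r.get_obs()['joints'])
E
```

```text
head -0.1 324 x -0.0460 y -0.1155..-0.0876 z 0.22773697023239348
turn [-0.   0.  -0.1] shift [  -1.3   -1.6 -151.5]
[-0.0711  0.5588  0.9223  1.4215 -0.4456  1.379   2.064 ]
```

Request:
servo_tool --pt "0 0 0 -1 -2 -35 0.25" --pt "0 0 0 -1 -2 -70 0.25" --pt "0 0 0 -1 -2 -105 0.25" --pt "0 0 0 -1 -2 -135 0.25" --pt "0 0 0 -1 -2 -151 0.25"

```text
clock: 59.3
tcp_pos: [0.5684, -0.3832, 0.1517]
orientation: [-0.575, -3.085, -0.003]
contact_force: [-0.0, 0.5, 0.2]
grip_width: 0.0637
gripper_force: 0.0
```

Request:
servo_tool --pt "0 0 0 0 0 0 0.25" --pt "0 0 0 0 0 0 0.25" --pt "0 0 0 0 0 0 0.8" --pt "0 0 0 0 0 0 0.8" --pt "0 0 0 0 0 0 0.8"

```text
clock: 59.72
tcp_pos: [0.57, -0.3869, 0.1576]
orientation: [0.577, 3.085, -0.002]
contact_force: [-1.3, -0.9, 4.6]
grip_width: 0.0295
gripper_force: 41.5
```

Request:
servo_tool --pt "0 0 0 0 0 0 0.8" --pt "0 0 0 0 0 0 0.8" --pt "0 0 0 0 0 0 0.8" --pt "0 0 0 0 0 0 0.8" --pt "0 0 0 0 0 0 0.8"

```text
clock: 60.13
tcp_pos: [0.57, -0.387, 0.1576]
orientation: [0.578, 3.085, -0.002]
contact_force: [-0.3, 1.2, 7.1]
grip_width: 0.0295
gripper_force: 41.0
```

Request:
servo_tool --pt "0 0 0 0 0 8 0.8" --pt "0 0 0 0 0 16 0.8" --pt "0 0 0 0 0 20 0.8" --pt "0 0 0 0 0 20 0.8" --pt "0 0 0 0 0 20 0.8"

```text
clock: 60.55
tcp_pos: [0.5693, -0.3862, 0.1761]
orientation: [0.578, 3.087, -0.001]
contact_force: [-0.0, 1.0, -0.7]
grip_width: 0.0296
gripper_force: 40.4
```

```bash
python3 - <<'E'
from h import *
o=r.get_obs(); print(o['contact_force'],o['grip_width'],o['tcp_pos']); go(np.r_[peg(-.1,-.046),.175],Rtool(68.8)); pots()
E
```

```text
[-0.0191  0.9803 -0.6746] 0.02956003387887638 [ 0.5693 -0.3862  0.1761]
turn [0.  0.1 0. ] shift [ 0.5  2.3 -1.1]
pot [205 178  33  31 548] z90 0.114 [619.  218.5] [63.6 62.2] 82.9
pot [164 238  36  30 583] z90 0.114 [464.4 307.6] [61.7 64.5] 13.3
pot [268 239  33  33 270] z90 0.115 [465.7  50.6] [62.1 61.4] 69.8
```

Request:
servo_tool --pt "0 0 0 -12 4.5 0 0.8" --pt "0 0 0 -26 10 0 0.8" --pt "0 0 0 -42 16 0 0.8" --pt "0 0 0 -58 22 0 0.8" --pt "0 0 0 -58 22 0 0.8"

```text
clock: 61.02
tcp_pos: [0.5077, -0.3635, 0.1752]
orientation: [-0.582, -3.085, -0.002]
contact_force: [-0.0, -0.4, -0.2]
grip_width: 0.0291
gripper_force: 40.4
```

Request:
servo_tool --pt "0 0 0 0 0 30 0.8" --pt "0 0 0 0 0 65 0.8" --pt "0 0 0 0 0 100 0.8" --pt "0 0 0 0 0 140 0.8" --pt "0 0 0 0 0 175 0.8"

```text
clock: 61.43
tcp_pos: [0.5114, -0.3642, 0.3529]
orientation: [0.578, 3.087, -0.001]
contact_force: [0.6, -0.1, -0.3]
grip_width: 0.0293
gripper_force: 40.3
```

Request:
servo_tool --pt "0 0 0 -2 30 0 0.8" --pt "0 0 0 -4 60 0 0.8" --pt "0 0 0 -6 95 0 0.8" --pt "0 0 0 -8 130 0 0.8" --pt "0 0 0 -10 168 0 0.8"

```text
clock: 61.85
tcp_pos: [0.5011, -0.1952, 0.3505]
orientation: [0.58, 3.087, -0.002]
contact_force: [1.5, 1.3, -0.1]
grip_width: 0.0293
gripper_force: 40.3
```

Request:
servo_tool --pt "0 0 0 -2 34 0 0.8" --pt "0 0 0 -4 68 0 0.8" --pt "0 0 0 -6 102 0 0.8" --pt "0 0 0 -9 136 0 0.8" --pt "0 0 0 -12 168 0 0.8"

```text
clock: 62.27
tcp_pos: [0.489, -0.026, 0.3509]
orientation: [0.577, 3.087, 0.001]
contact_force: [0.7, 0.7, -0.3]
grip_width: 0.029
gripper_force: 40.3
```

Request:
servo_tool --pt "0 0 3.5 -2 34 0 0.8" --pt "0 0 7 -4 68 0 0.8" --pt "0 0 10.5 -6 102 0 0.8" --pt "0 0 14 -9 136 0 0.8" --pt "0 0 17 -12 168 0 0.8"

```text
clock: 62.68
tcp_pos: [0.4769, 0.1421, 0.3509]
orientation: [0.11, 3.139, 0.001]
contact_force: [0.5, -0.5, -0.1]
grip_width: 0.0293
gripper_force: 40.4
```

Request:
servo_tool --pt "0 0 3.5 -2 34 0 0.8" --pt "0 0 7 -4 68 0 0.8" --pt "0 0 10.5 -6 102 0 0.8" --pt "0 0 14 -9 136 0 0.8" --pt "0 0 17 -12 165 0 0.8"

```text
clock: 63.1
tcp_pos: [0.4646, 0.3078, 0.3504]
orientation: [-0.357, 3.121, 0.0]
contact_force: [0.5, -0.2, -0.9]
grip_width: 0.0292
gripper_force: 40.4
```

Request:
servo_tool --pt "0 0 0 0 0 0 0.8" --pt "0 0 0 0 0 0 0.8" --pt "0 0 0 0 0 0 0.8" --pt "0 0 0 0 0 0 0.8"

```text
clock: 63.43
tcp_pos: [0.4658, 0.3033, 0.3508]
orientation: [-0.345, 3.122, -0.001]
contact_force: [0.5, 0.0, -0.4]
grip_width: 0.0298
gripper_force: 40.4
```

```bash
python3 - <<'E'
from h import *
pots();rim((.4645,.3075));rim((.4645,.3075),'side'); go(np.array([.4645,.3075,.107]),Rtool(103.2)); o=r.get_obs(); print(o['tcp_pos'],o['grip_width'],o['joints']); held()
E
```

```text
pot [205 178  33  31 564] z90 0.114 [618.7 218.6] [64.4 62.2] 83.1
pot [164 238  36  30 568] z90 0.114 [464.  307.7] [60.9 64.9] 13.2
pot [268 240  33  32 276] z90 0.115 [465.6  51.2] [63.4 60.8] 69.9
wrist rim 397 0.11181617968600105 ((461.86297607421875, 308.8211669921875), (62.4542350769043, 61.902488708496094), 12.193222999572754)
side rim 80 0.10706279504429977 ((461.3832092285156, 306.0113830566406), (59.318511962890625, 72.34864807128906), 12.22335147857666)
turn [-0.   0.   0.5] shift [  -1.1    3.8 -244. ]
[0.4656 0.3037 0.351 ] 0.02934050524724954 [-1.2593  0.1822  0.6767  1.663  -0.1168  1.3365  1.2281]
side held n 70 zmin 0.019 zmax 0.382
  z0.24 [0.4664 0.2873 0.2737] 14
  z0.28 [0.4667 0.2971 0.2923] 31
top held n 119 zmin 0.259 zmax 0.337
  z0.24 [0.466  0.2921 0.2742] 27
  z0.28 [0.466  0.2976 0.2887] 77
```

Pot B is confirmed at (0.463, 0.308). The spoon's tip is at about 0.255 m, as expected. Lowering and releasing.

Request:
servo_tool --pt "0 0 0 -2 4 -20 0.8" --pt "0 0 0 -2 4 -50 0.8" --pt "0 0 0 -2 4 -80 0.8" --pt "0 0 0 -2 4 -105 0.8" --pt "0 0 0 -2 4 -125 0.8"

```text
clock: 64.1
tcp_pos: [0.4624, 0.3082, 0.2238]
orientation: [0.349, -3.121, 0.001]
contact_force: [1.0, 0.3, -1.0]
grip_width: 0.029
gripper_force: 40.4
```

Request:
servo_tool --pt "0 0 0 0 0 -30 0.8" --pt "0 0 0 0 0 -65 0.8" --pt "0 0 0 0 0 -95 0.8" --pt "0 0 0 0 0 -112 0.8" --pt "0 0 0 0 0 -119 0.8"

```text
clock: 64.52
tcp_pos: [0.4616, 0.3076, 0.104]
orientation: [0.349, -3.119, 0.005]
contact_force: [-0.3, -0.8, 0.1]
grip_width: 0.0294
gripper_force: 40.4
```

Request:
servo_tool --pt "0 0 0 0 0 0 0.8" --pt "0 0 0 0 0 0 0.8" --pt "0 0 0 0 0 0 0.6" --pt "0 0 0 0 0 0 0.4" --pt "0 0 0 0 0 0 0.3"

```text
clock: 64.93
tcp_pos: [0.4639, 0.3094, 0.108]
orientation: [-0.35, 3.12, 0.002]
contact_force: [0.4, -0.0, 0.1]
grip_width: 0.0571
gripper_force: 0.0
```

Request:
servo_tool --pt "0 0 0 0 0 0 0.25" --pt "0 0 0 0 0 0 0.25" --pt "0 0 0 0 0 20 0.25" --pt "0 0 0 0 0 50 0.25" --pt "0 0 0 0 0 90 0.25"

```text
clock: 65.35
tcp_pos: [0.4615, 0.3077, 0.1958]
orientation: [0.349, -3.119, 0.006]
contact_force: [0.8, 0.2, 1.5]
grip_width: 0.0639
gripper_force: 0.0
```

Request:
servo_tool --pt "0 0 0 0 0 160 0.25" --pt "0 0 0 0 0 160 0.25" --pt "0 0 0 0 0 160 0.25" --pt "0 0 0 0 0 160 0.25" --pt "0 0 0 0 0 160 0.25"

```text
clock: 65.77
tcp_pos: [0.4664, 0.3102, 0.3645]
orientation: [-0.348, 3.112, 0.012]
contact_force: [1.1, 0.7, 0.8]
grip_width: 0.0641
gripper_force: 0.0
```

Request:
servo_tool --pt "0 0 0 0 -150 20 0.25" --pt "0 0 0 0 -150 20 0.25" --pt "0 0 0 0 -150 20 0.25" --pt "0 0 0 0 -150 20 0.25" --pt "0 0 0 0 -150 20 0.25"

```text
clock: 66.18
tcp_pos: [0.4643, 0.1517, 0.3779]
orientation: [-0.334, 3.122, 0.003]
contact_force: [1.0, -0.9, -0.9]
grip_width: 0.0641
gripper_force: 0.0
```

Request:
servo_tool --pt "0 0 0 0 -150 0 0.25" --pt "0 0 0 0 -150 0 0.25" --pt "0 0 0 0 -150 0 0.25" --pt "0 0 0 0 -150 0 0.25" --pt "0 0 0 0 -150 0 0.25"

```text
clock: 66.6
tcp_pos: [0.463, 0.0025, 0.3769]
orientation: [-0.335, 3.122, 0.002]
contact_force: [0.2, -0.6, 0.7]
grip_width: 0.0641
gripper_force: 0.0
```

Request:
servo_tool --pt "0 0 0 0 -100 0 0.25" --pt "0 0 0 0 -100 0 0.25" --pt "0 0 0 0 -100 0 0.25" --pt "0 0 0 0 -100 0 0.25" --pt "0 0 0 0 -100 0 0.25"

```text
clock: 67.02
tcp_pos: [0.4632, -0.0912, 0.3766]
orientation: [-0.347, 3.121, 0.001]
contact_force: [0.8, 0.8, 0.2]
grip_width: 0.064
gripper_force: 0.0
```

```bash
python3 - <<'E'
from h import *
t,_=pots(); s,_=r.grab_frame('side'); print(r.get_obs()['clock'])
cv2.imwrite('pics/f1.png',np.hstack([cv2.resize(t[100:290,150:370],(400,400)),cv2.resize(s[110:270,220:400],(400,400))]))
E
```

```text
pot [205 178  33  31 517] z90 0.114 [619.  218.8] [64.2 62.3] 84.1
pot [164 238  36  30 587] z90 0.114 [464.2 308. ] [61.3 65.9] 13.2
pot [268 240  33  32 277] z90 0.115 [465.5  51.1] [63.  60.6] 69.9
67.1167
```

View pics/f1.png

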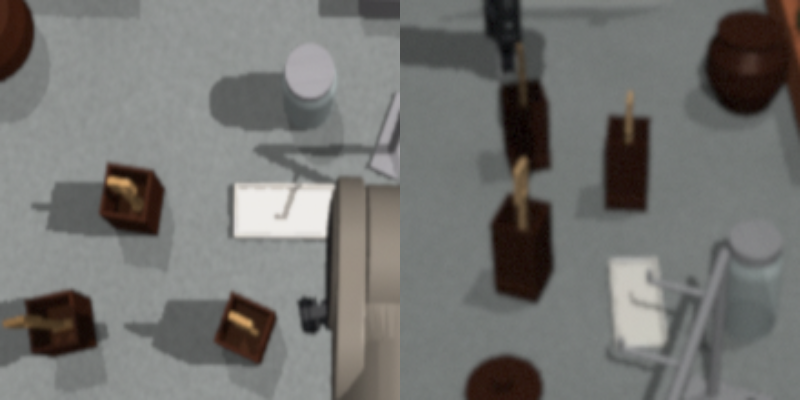

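All three pots hold a utensil. The spoon in B leans, so I'll measure that and make sure nothing is moving before handing in.

Request:
servo_tool --pt "0 0 0 0 0 0 0.25" --pt "0 0 0 0 0 0 0.25" --pt "0 0 0 0 0 0 0.25" --pt "0 0 0 0 0 0 0.25" --pt "0 0 0 0 0 0 0.25"

```text
clock: 67.53
tcp_pos: [0.4632, -0.0909, 0.3767]
orientation: [-0.35, 3.121, -0.0]
contact_force: [0.4, 0.0, 0.1]
grip_width: 0.0644
gripper_force: 0.0
```

```bash
python3 - <<'E'
from h import *
pots()
for n in('top','side'):
    im,d=r.grab_frame(n); P=cloud(n,d); hsv=cv2.cvtColor(im,cv2.COLOR_BGR2HSV)
    for nm,c in(('B',(.464,.308)),('A',(.619,.219)),('C',(.4655,.051))):
        m=(hsv[...,0]>8)&(hsv[...,0]<25)&(hsv[...,1]>70)&(im[...,2]>80)&(np.linalg.norm(P[...,:2]-c,axis=2)<.12)&(P[...,2]>.005)&(P[...,2]<.2)
        q=P[m]; print(n,nm,len(q))
        for a in np.arange(0,.2,.04):
            k=(q[:,2]>a)&(q[:,2]<a+.04)
            if k.sum()>4: print('  ',np.median(q[k],0),k.sum())
E
```

```text
pot [205 178  33  31 560] z90 0.115 [618.6 218.9] [64.1 61.3] 83.4
pot [164 238  36  30 587] z90 0.114 [464.3 306.8] [61.2 64.1] 13.1
pot [268 240  33  32 278] z90 0.115 [465.4  51.1] [62.9 60.7] 70.3
top B 88
   [0.463  0.3052 0.0389] 5
   [0.4663 0.3069 0.0424] 8
   [0.4572 0.3412 0.1395] 27
   [0.4598 0.3373 0.1702] 46
top A 137
   [0.6169 0.2203 0.0318] 13
   [0.6188 0.2207 0.0504] 11
   [0.6201 0.221  0.1074] 29
   [0.6198 0.2119 0.1361] 41
   [0.6214 0.219  0.1639] 43
top C 97
   [0.4797 0.0531 0.0258] 18
   [0.466  0.0437 0.0563] 16
   [0.4663 0.0541 0.1433] 11
   [0.4693 0.0505 0.1834] 48
side B 7
   [0.4456 0.2714 0.017 ] 6
side A 48
   [0.6157 0.2169 0.1044] 14
   [0.6189 0.205  0.1352] 24
   [0.619  0.2173 0.1638] 10
side C 115
   [0.4648 0.0481 0.1073] 18
   [0.4677 0.0449 0.1422] 46
   [0.4677 0.0426 0.1768] 51
```

The spoon leans only about 0.25 rad, its head is at 0.17 m, and nothing is moving. Handing in.

```bash
python3 -c "
from bench import r
print(r.hand_in())"
```

```text
the job is handed in; nothing more can be done
None
```

I handed the job in: all three pots stand upright, with the turner, stirrer and spoon each head up in its own pot (the spoon leaning about 0.25 rad); the hand-in call returned no verdict.

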